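Stack the lens bins end for end and shut the track gate

TASK

Set the empty bin on top of the bin of amber lenses that stands in the rail track, turned end for end from it so that it rests level on the inner ledges, clear of the lenses, instead of nesting; lower it gently, do not drop or force it. Once it stands there by itself, swing the aluminium gate fully shut across the track against its stop. Keep the lenses in their bin, the bin in the track, and leave everything else where it is.

Things in the scene. Friction and masses are not known exactly. Their poses are not given: they have to be found in the camera images.
- lower_mid (a point): Centre, half-way up (26 above its underside), of the lower bin: a pale plastic stack-nest bin, open on top, 112 long (x) x 64 wide (y) x 52 high, standing in the rail track along it, free to slide, with three lenses inside. Walls 2.5 thick taper to a 100 x 52 floor, 3 thick. +x end: see lower_lip. z up.
- lower_lip (a point): Outer edge of a small lip, 36 wide, on the lower bin's low +x end (cut down to 22 high between its corners), 62 from its centre. Inside the bin four ledges (folds in the long walls, 34 to the +x and 14 to the -x side of the middle) have their tops 38 above its underside, 14 below the rim; the other end is full height.
- upper_mid (a point): Centre, half-way up, of the empty upper bin, same shape and axes as the lower, 80 to 170 g, on the counter at first. Set on the lower bin the same way round it nests, onto the lenses. With x axes opposite and centres in line its floor enters the lower rim with 3.5 play each way and rests on the ledges, its centre 38 above the lower bin's centre.
- upper_lip (a point): Outer edge of the lip at the upper bin's low end, 62 from its centre along its +x, 20 above its underside. To grasp the bin: the top 14 of its long sides is an upright flat rim band, 64 wide over the outside (along y), from 38 to 52 above the underside (middle 19 above the bin's centre).
- track_mid (a point): Point on the bed of the fixed steel rail track, 4 above the counter, midway between the rails. x runs along the track (bed from -170 to +140), z up; the rails are 60 apart inside, 14 high over the counter. An end stop 34 high closes the +x end; the gate crosses at x = -140.
- gate (a joint): Angle of the aluminium gate about its upright pivot beside the track (rad): 0 = shut, square across the track against its stop; positive = open, swung out past the track's -x end, clockwise from above (so it is shut by turning anticlockwise). Limit 1.6. It turns with about 0.5 N at the knob and stays where it is left.
- gate_knob (a point): Centre of the upright round knob at the gate's free end: 14 dia, free from 42 to 88 above the counter, this point 70 above it. The gate bar below it is 8 thick, its top 42 above the counter. The knob may turn in the fingers.
- gate_pivot (a point): Point on the gate's pivot axis, 120 from the knob, 70 above the counter (the pivot's metal ends at 52).
- lens0: An amber glass jewel lamp lens, 20 dia x 23 high, domed, standing loose on the floor of the lower bin; origin at its underside.
- lens1: An amber glass jewel lamp lens, 20 dia x 23 high, domed, standing loose on the floor of the lower bin; origin at its underside.
- lens2: An amber glass jewel lamp lens, 20 dia x 23 high, domed, standing loose on the floor of the lower bin; origin at its underside.
- plug: Bystander: a polished steel quarter-inch test plug, about 60 x 15 x 13, lying down; origin at its underside.
- mallet: Bystander: a grey rubber mallet lying on its side, head 50 dia x 85, wooden handle 210 long running to the head's -x side; origin at its underside.
- lid: Bystander: a cream enclosure lid, flat plate 94 x 119 x 7; origin at its underside.
- enclosure: Bystander: a cream pedal enclosure, 94 x 119 x 34, with two knobs and a footswitch (48 high in all); origin at its underside.
- tin: Bystander: a closed round steel tin, 70 dia x 46 high; origin at its underside.
- driver: Bystander: a screwdriver, 170 long, lying along its own x; origin at its underside.
Things that resemble listed ones, but are neither listed nor needed, are in the scene too. What is shaped like the part that bears lower_mid but black, pink or turquoise is not meant.

How it is judged (in metres and radians):
On the way, in this order (a step that is already met when the one before it is completed fails the run):
1. the upper bin rests on the lower bin's ledges, turned end for end, and is released (x of upper_mid in the frame of lower_mid between -0.007 and 0.007 m and y of upper_mid in the frame of lower_mid between -0.006 and 0.006 m and z of upper_mid in the frame of lower_mid between 0.0345 and 0.0415 m and x of upper_lip in the frame of lower_mid below -0.05 m and angle between upper_mid's own z axis and vertical below 0.08 rad and y of lower_mid in the frame of track_mid between -0.008 and 0.008 m and x of lower_mid in the frame of track_mid between -0.085 and 0.1 m and angle between lower_mid's own z axis and vertical below 0.06 rad and height (world z) of lower_mid below 0.036 m and linear speed of each of upper, lower below 0.02 m/s and contact force between the fingers and upper below 0.1 N), for 0.2 s.
2. the gate is shut across the track (value of joint gate below 0.08 rad), for 0.2 s.
At the end, for the whole second after the job is handed in: Upper bin at rest on the ledges, end for end, within 7 mm lengthwise and 6 mm sideways, centre 34.5 to 41.5 mm above the lower centre, level within 0.08 rad. Lower bin flat in the track, short of the gate, three lenses in it. Gate still, within 0.08 rad of shut (x of upper_mid in the frame of lower_mid between -0.007 and 0.007 m and y of upper_mid in the frame of lower_mid between -0.006 and 0.006 m and z of upper_mid in the frame of lower_mid between 0.0345 and 0.0415 m and x of upper_lip in the frame of lower_mid below -0.05 m and angle between upper_mid's own z axis and vertical below 0.08 rad and y of lower_mid in the frame of track_mid between -0.008 and 0.008 m and x of lower_mid in the frame of track_mid between -0.085 and 0.1 m and angle between lower_mid's own z axis and vertical below 0.06 rad and height (world z) of lower_mid below 0.036 m and x of lens0 in the frame of lower_mid between -0.052 and 0.052 m and y of lens0 in the frame of lower_mid between -0.03 and 0.03 m and z of lens0 in the frame of lower_mid between -0.03 and 0 m and x of lens1 in the frame of lower_mid between -0.052 and 0.052 m and y of lens1 in the frame of lower_mid between -0.03 and 0.03 m and z of lens1 in the frame of lower_mid between -0.03 and 0 m and x of lens2 in the frame of lower_mid between -0.052 and 0.052 m and y of lens2 in the frame of lower_mid between -0.03 and 0.03 m and z of lens2 in the frame of lower_mid between -0.03 and 0 m and linear speed of each of upper, lower below 0.02 m/s and value of joint gate below 0.08 rad and velocity of joint gate below 0.05 rad/s); the robot touches nothing.
It fails at once if the upper bin presses on a lens (contact force between upper and lens0 above 0.3 N or contact force between upper and lens1 above 0.3 N or contact force between upper and lens2 above 0.3 N).
It fails at once if the upper bin is dropped onto the lower one (faster than 0.5 m/s close above it) (horizontal distance between upper_mid and lower_mid below 0.03 m and z of upper_mid in the frame of lower_mid below 0.06 m and linear speed of upper above 0.5 m/s).
It fails at once if the bins are forced together with more than 40 N (contact force between upper and lower above 40 N).
It fails at once if a bystander is moved more than 30 mm (distance of any of plug, mallet, lid, enclosure, tin, driver from where it was at the start of the episode above 0.03 m).
It also fails if it takes over 56 s, if anything falls off the work surface, if the arm or the gripper's body presses on something with over 40 N, if the wrist force passes 120 N, or if a joint passes its speed limit or range.

ROBOT

A 7-joint arm with a two-finger parallel gripper is mounted at the origin on the work surface. World frame = base frame: x ahead of the robot, y to its left, z up, the work surface at z = 0. Lengths are in mm, angles in rad, forces in N, time in s.
With the tool pointing down it reaches from about 400 to 875 mm from the base axis. Payload 6.5 kg.
Tool frame: the origin (TCP) lies at the very end of the fingers, on their centre line; the grasp point (between the pads) lies 19 mm behind it; z points along the fingers, y is the direction in which the jaws open and shut (so a half turn about z gives the same grasp; the last joint's range is limited). The gripper opens to 85 mm and grips with 20 to 120 N. Pads are 22 mm wide; open, the fingers measure 114 mm over their backs; the gripper's body (76 mm by 85 mm) begins 54 mm behind the grasp point. The pads swing forward as they close: fully open they stand 13 mm farther back than shut.
Start: joints at [1.117, 0.536, -0.004, 1.538, 0.003, 1.067, -0.071], TCP at [245.794, -601.727, 202.19] pointing down, gripper open.
Joint ranges: [-2.7, 2.7], [-0.37, 2.16], [-1.27, 1.26], [0.24, 2.4], [-1.31, 4.45], [0.19, 1.91], [-2.76, 2.76]. Speed limits (rad/s): [2.39, 2.39, 3.14, 3.14, 3.14, 3.14, 3.14].

INTERFACE

Orientations are given as a unit quaternion [x, y, z, w].
In Python, from station import get_obs, get_image, hand_in, silhouettes, tip_of gives the robot as it stands.
- The arm moves only by the tool drive_tool, never from a script. Its arguments are lists of equal length, an entry for each row: "grip": the finger opening in m, from 0 to 0.0854; "translation": the shift along the tool's x, y, z in m, a list of three; "spin": the turn about the tool's z in rad. A call has 1 to 8 rows; each row shifts and turns the commanded pose from where the row before left it, along the tool's axes as they then stand; what a row does not reach is not made up. A row lasts 1/8 s, in which the tool goes at most 62.5 mm and 10.7 degrees, less where a joint would pass 70% of its speed; a pose out of reach is approached as far as the arm can. A call is refused whole if a number of a shift passes 0.0625 or a number of a turn 0.188, either way. A call with a gripper value outside its range is refused whole. The fingers move at their own pace and stop on an object; the grip force is fixed at half the most. Time passes only in rows, so rows that do not move let the fingers close. It gives the time, the measured TCP pose, the force and the opening at its end, in the units of the state.
- get_obs(): the state, without advancing time (a new reading comes with each control period).
- get_image(name): name is "side" or "top" or "wrist"; returns a dict with "color" (480x640x3 uint8, red, green, blue), "fx", "fy", "cx", "cy" (pixels), "extrinsics" (4x4, takes a point from camera to world coordinates). Camera axes: x right, y up, looking along -z (the intrinsics and any distortion apply to the point x, -y, -z); pixel columns grow to the right and rows downward; lengths in mm; the calibration is good to about 2 mm. A picture is of the moment at which its call begins. There is no depth.
- hand_in(): hands the job in, once; it reports no verdict.
Trained networks look in the newest picture that a camera, given by its name, has taken for a name from the list of things; names that differ only in an ending like _2 or _b are one class to them, and where a whole thing is asked for, a point or a joint stands for the part that bears it (a point fixed in the world has none). Each returns a list of dicts, best first, with "p" (0 to 1); they miss things now and then, are a little off and sometimes report something else, mostly with a low value. They report only what shows in the picture. A call takes as long as a camera call. They do not tell look-alikes from the thing itself.
- silhouettes(thing, camera): "pixels" (480x640 bool, what is visible of it).
- tip_of(thing, camera): "xyz" ([x, y, z] in mm, in the coordinates of the camera as it stood for that picture, good to about 4 mm: a listed point, or the origin of a listed thing).
The state is a dict: "time": time; "joint_pos": joint angles; "joint_vel": joint speeds; "joint_efforts": joint torques, N m; "tool_pos": TCP position; "orientation": TCP orientation; "force": force on the tool from outside, world axes, zero at the start; "wrist_torque": the same for the moment, N m; "gripper_width": finger opening in mm.
Only numpy, scipy, OpenCV 4.12 (cv2) and the standard library are available. Lean on these libraries where they do the work, as an engineer would, in place of code of your own. Each camera call takes 0.05 s, during which the arm holds its last target.

## Working session

There is one attempt and no reset: what is moved stays moved. The work goes in short steps, Python scripts to look and compute and a tool call to move; the robot and the scene stay as the last step left them, time stands still between calls to the robot, and variables do not carry over. Pictures are saved under pics/ and viewed, and the job is handed in when it is done.

Besides the shell and the picture viewer there is one more tool, called after "Request:" as name(argument=value, ...) on one line, values as JSON. drive_tool: Moves the arm, as the interface text tells. Its arguments: {"type":"object","properties":{"grip":{"type":"array"},"translation":{"type":"array"},"spin":{"type":"array"}},"required":["grip","translation","spin"]}

```bash
ls; mkdir -p pics
cat > h.py <<'E'
import numpy as np,cv2
from station import *
def snap(n,f=None):
    d=get_image(n)
    if f: cv2.imwrite('pics/'+f,d['color'][:,:,::-1])
    return d
def w(d,p):
    E=np.array(d['extrinsics']);return (E@np.r_[p,1])[:3]
def proj(d,P):
    E=np.linalg.inv(np.array(d['extrinsics']));q=(E@np.r_[P,1])[:3]
    return d['cx']+d['fx']*q[0]/-q[2], d['cy']+d['fy']*(-q[1])/-q[2]
def ray(d,u,v,z):
    E=np.array(d['extrinsics']);r=E[:3,:3]@np.array([(u-d['cx'])/d['fx'],-(v-d['cy'])/d['fy'],-1]);o=E[:3,3]
    return o+r*(z-o[2])/r[2]
E
python3 - <<'E'
from h import *
np.set_printoptions(precision=1,suppress=True)
for c in ['top','side']:
    d=snap(c,c+'0.png'); print(c,{k:d[k] for k in d if k not in('color',)})
    for t in ['lower_mid','lower_lip','upper_mid','upper_lip','track_mid','gate_knob','gate_pivot','lens0','plug','mallet','lid','enclosure','tin','driver']:
        for r in tip_of(t,c)[:5]:
            P=w(d,r['xyz']); print(c,t,round(r['p'],2),P,np.array(proj(d,P)))
print(get_obs())
E
```

```text
pics
top {'fx': 569.6639344023457, 'fy': 569.6639344023457, 'cx': 324.6833184879626, 'cy': 239.80082960045792, 'extrinsics': array([[   0. ,    1. ,   -0.1,  356.8],
       [  -1. ,    0. ,    0. ,   94.4],
       [   0. ,    0.1,    1. , 1313.4],
       [   0. ,    0. ,    0. ,    1. ]])}
top lower_mid 0.88 [ 260.  -317.    23.9] [493.3 361.6]
top lower_mid 0.79 [584.2 -34.6  33.3] [368.4 215.8]
top lower_mid 0.79 [323.3 155.9  27. ] [282.4 330.2]
top lower_mid 0.74 [599.4 178.6  25.6] [275.3 208.1]
top lower_mid 0.6 [751.8  64.1  24.3] [326.1 144.9]
top lower_lip 0.75 [262.4 142.8  17.1] [287.8 357.7]
top lower_lip 0.67 [813.2  65.3  21.4] [325.9 120. ]
top lower_lip 0.63 [ 296.1 -268.5   19.9] [471.  344.8]
top lower_lip 0.57 [585.1  27.   21.1] [341.2 215.8]
top lower_lip 0.56 [541.8 207.4  18.7] [262.3 233.2]
top upper_mid 0.89 [445.  296.2  23.8] [221.4 274.6]
top upper_lip 0.64 [504.2 332.2  17.5] [207.  248.7]
top upper_lip 0.22 [585.4 -37.3  29.7] [369.4 215.5]
top track_mid 0.94 [587.  -58.1   3.4] [377.1 217. ]
top track_mid 0.51 [587.6  28.8  19.7] [340.4 214.8]
top gate_
[... 2279 characters left out ...]
.3 278.5  -1.5] [222.2 291.4]
side enclosure 0.36 [580.2 -68.3   7.8] [323.9 221. ]
side enclosure 0.23 [ 520.1 -195.2   68.4] [355.  185.9]
side tin 0.9 [610.1 472.    0.6] [233.2 368.5]
side tin 0.35 [416.6  60.7   0.9] [362.  265.2]
side driver 0.71 [ 721.1 -292.5   -0.1] [308.5 172.8]
{'time': 1.5, 'joint_pos': array([ 1.1,  0.5, -0. ,  1.5,  0. ,  1.1, -0.1]), 'joint_vel': array([-0., -0., -0., -0.,  0.,  0.,  0.]), 'joint_efforts': array([ -0. , -58.3,   1. , -25.9,   0. ,   0. ,  -0. ]), 'tool_pos': array([ 245.8, -601.7,  202.2]), 'orientation': array([ 1. ,  0.2, -0. ,  0. ]), 'force': array([ 0.3, -0.7, -0. ]), 'wrist_torque': array([0., 0., 0.]), 'gripper_width': 85.6010097099923}
```

View pics/top0.png

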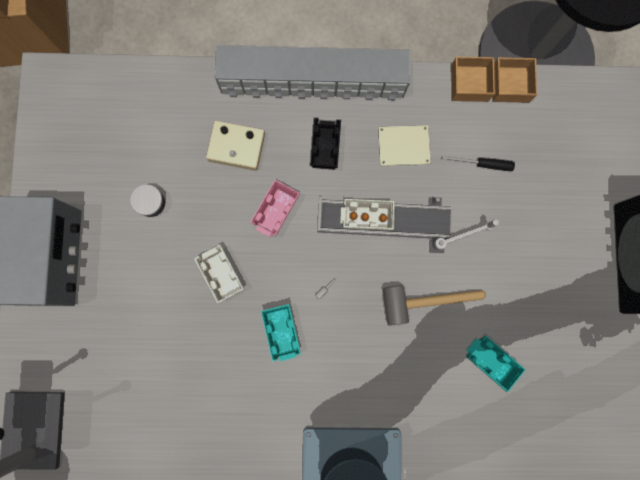

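View pics/side0.png

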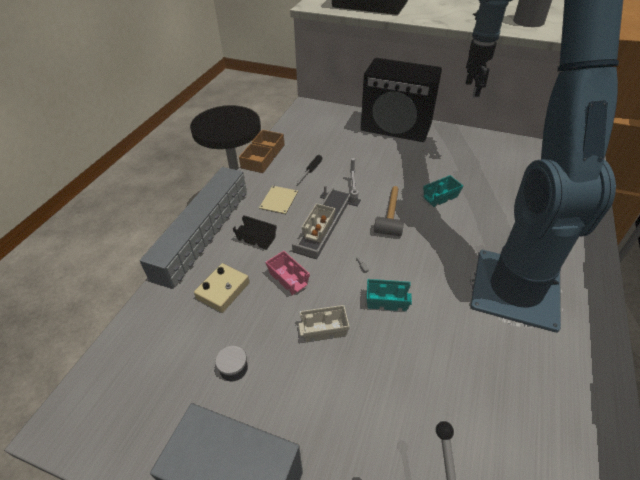

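Run:
```python
import cv2
t=cv2.imread('pics/top0.png');s=cv2.imread('pics/side0.png')
a=cv2.resize(t[170:260,330:510],None,fx=4,fy=4,interpolation=2)
b=cv2.resize(t[230:320,170:270],None,fx=4,fy=4,interpolation=2)
c=cv2.resize(s[160:260,270:400],None,fx=4,fy=4,interpolation=2)
cv2.imwrite('pics/a.png',a);cv2.imwrite('pics/b.png',b);cv2.imwrite('pics/c.png',c)
```

```text
(no output)
```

View pics/a.png

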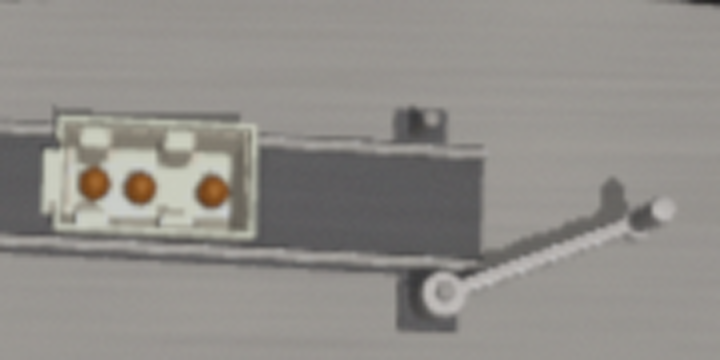

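View pics/b.png

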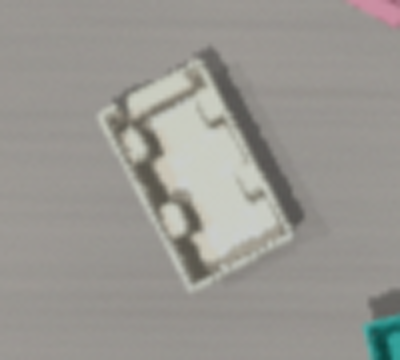

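View pics/c.png

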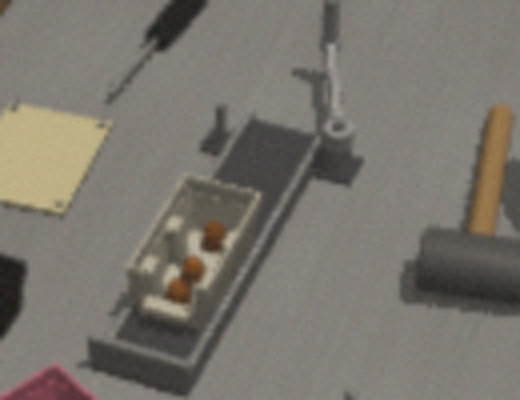

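The thing wanted is the empty pale bin at top (220,274). Candidates that resemble it are black (326,143), pink (276,208), turquoise (281,331) and turquoise (495,362), plus the pale bin with the lenses in the track at (368,215). The crop confirms that the upper bin is pale and empty, with its lip end at the upper right. The lower bin's lip points to image left (+y). The gate stands open, with its pivot at (441,243) and its knob at (495,223).

Run:
```python
from h import *
from scipy.spatial.transform import Rotation as R
o=get_obs();M=R.from_quat(o['orientation']).as_matrix();print(M.round(4),o['joint_pos'],np.degrees(np.arctan2(M[1,0],M[0,0])))
d=snap('wrist','w0.png');E=np.array(d['extrinsics']);T=np.eye(4);T[:3,:3]=M;T[:3,3]=o['tool_pos'];print((np.linalg.inv(T)@E).round(3),d['fx'])
```

```text
[[ 0.9257  0.3782 -0.    ]
 [ 0.3782 -0.9257 -0.    ]
 [-0.      0.     -1.    ]] [ 1.11676872  0.53639529 -0.00437844  1.53789354  0.00259776  1.06727571
 -0.07119536] 22.222119029905407
[[  -0.       0.954    0.3     77.533]
 [   1.       0.       0.       0.588]
 [   0.       0.3     -0.954 -172.113]
 [   0.       0.       0.       1.   ]] 337.38992888718565
```

View pics/w0.png

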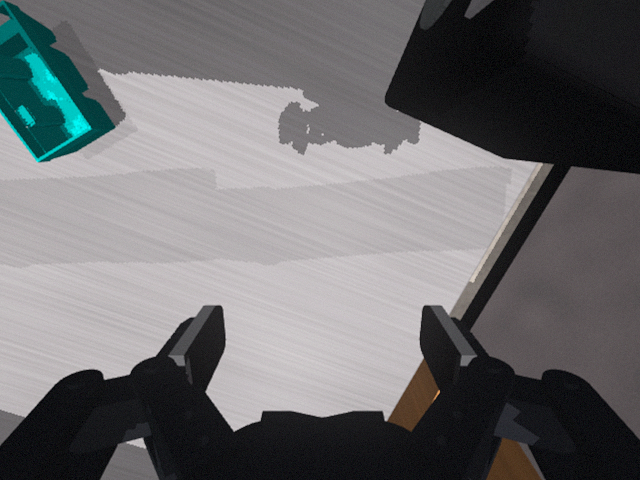

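```bash
cat >> h.py <<'E'
from scipy.spatial.transform import Rotation as R
def pose():
    o=get_obs();M=R.from_quat(o['orientation']).as_matrix()
    return o,np.array(o['tool_pos']),np.arctan2(M[1,0],M[0,0])
def plan(wps,grip,ns,start=None):
    """wps: list of (x,y,z,yawdeg) ; ns rows each; prints rows in tool axes (shift before spin)"""
    o,p,y=pose()
    if start is not None: p=np.array(start[:3],float);y=np.radians(start[3])
    rows=[]
    for wp,n in zip(wps,ns):
        t=np.array(wp[:3],float);ty=np.radians(wp[3]);p0=p.copy();y0=y
        for i in range(1,n+1):
            q=p0+(t-p0)*i/n;d=q-p
            c,s=np.cos(y),np.sin(y)
            sh=np.array([c*d[0]+s*d[1], s*d[0]-c*d[1], -d[2]])/1000
            dy=np.round(-(y0+(ty-y0)*i/n-y),3)
            sh=np.round(sh,4);rows.append((sh,dy))
            # integrate rounded
            p=p+1000*np.array([c*sh[0]+s*sh[1], s*sh[0]-c*sh[1], -sh[2]]);y=y-dy
    for k in range(0,len(rows),8):
        b=rows[k:k+8]
        print('translation',[list(map(float,r[0])) for r in b],'\nspin',[float(r[1]) for r in b],'\ngrip',[grip]*len(b))
    print('end',p,np.degrees(y))
E
python3 - <<'E'
from h import *
plan([(480,-250,230,90),(540,0,240,140),(443,300,200,207)],0.085,[8,5,7])
E
```

```text
translation [[0.0437, -0.0296, -0.0035], [0.0476, -0.0229, -0.0034], [0.0505, -0.0156, -0.0035], [0.0522, -0.0079, -0.0035], [0.0528, -0.0002, -0.0035], [0.0523, 0.0075, -0.0034], [0.0506, 0.0152, -0.0035], [0.0478, 0.0225, -0.0035]] 
spin [-0.148, -0.148, -0.148, -0.148, -0.147, -0.148, -0.148, -0.148] 
grip [0.085, 0.085, 0.085, 0.085, 0.085, 0.085, 0.085, 0.085]
translation [[0.05, 0.012, -0.002], [0.0472, 0.0205, -0.002], [0.0428, 0.0284, -0.002], [0.0373, 0.0354, -0.002], [0.0306, 0.0413, -0.002], [0.0382, 0.0239, 0.0057], [0.0336, 0.03, 0.0057], [0.0282, 0.0351, 0.0057]] 
spin [-0.175, -0.174, -0.175, -0.174, -0.175, -0.167, -0.167, -0.167] 
grip [0.085, 0.085, 0.085, 0.085, 0.085, 0.085, 0.085, 0.085]
translation [[0.022, 0.0393, 0.0058], [0.0151, 0.0425, 0.0057], [0.0079, 0.0443, 0.0057], [0.0004, 0.0451, 0.0057]] 
spin [-0.167, -0.167, -0.167, -0.167] 
grip [0.085, 0.085, 0.085, 0.085]
end [442.94720347 300.0117812  200.01189575] 206.99779047678922
```

Request:
drive_tool(translation=[[0.044,-0.03,-0.0035],[0.048,-0.023,-0.0035],[0.05,-0.016,-0.0035],[0.052,-0.008,-0.0035],[0.053,0,-0.0035],[0.052,0.0075,-0.0035],[0.05,0.015,-0.0035],[0.048,0.0225,-0.0035]], spin=[-0.148,-0.148,-0.148,-0.148,-0.148,-0.148,-0.148,-0.148], grip=[0.085,0.085,0.085,0.085,0.085,0.085,0.085,0.085])

```text
time: 2.55
tool_pos: [480.0, -248.6, 230.6]
orientation: [0.705, 0.709, -0.0, 0.0]
force: [0.5, -1.2, -0.5]
gripper_width: 84.9
```

Request:
drive_tool(translation=[[0.05,0.012,-0.002],[0.047,0.02,-0.002],[0.043,0.028,-0.002],[0.037,0.035,-0.002],[0.031,0.041,-0.002],[0.038,0.024,0.0057],[0.034,0.03,0.0057],[0.028,0.035,0.0057]], spin=[-0.175,-0.175,-0.175,-0.175,-0.175,-0.167,-0.167,-0.167], grip=[0.085,0.085,0.085,0.085,0.085,0.085,0.085,0.085])

```text
time: 3.55
tool_pos: [494.9, 129.4, 223.1]
orientation: [0.094, 0.996, -0.0, 0.0]
force: [0.1, 0.0, 0.1]
gripper_width: 85.1
```

Request:
drive_tool(translation=[[0.022,0.039,0.0058],[0.015,0.0425,0.0057],[0.008,0.044,0.0057],[0.0,0.045,0.0057],[0,0,0]], spin=[-0.167,-0.167,-0.167,-0.167,0], grip=[0.085,0.085,0.085,0.085,0.085])

```text
time: 4.18
tool_pos: [437.4, 302.5, 200.2]
orientation: [-0.238, 0.971, 0.001, -0.0]
force: [-0.3, -0.7, 0.2]
gripper_width: 85.5
```

```bash
cat > look.py <<'E'
from h import *
import sys
np.set_printoptions(precision=1,suppress=True)
o,p,y=pose();print(o['time'],p,np.degrees(y),o['force'],o['gripper_width'],o['joint_pos'])
d=snap('wrist',sys.argv[1])
for t in sys.argv[2:]:
    for r in tip_of(t,'wrist')[:3]:
        P=w(d,r['xyz']);print(t,round(r['p'],2),P,np.array(proj(d,P)))
E
python3 look.py w1.png upper_mid upper_lip
```

```text
4.175 [437.4 302.5 200.2] -152.42364002762383 [-0.3 -0.7  0.2] 85.45191972622479 [ 0.   0.5 -1.   1.8  0.5  1.1  1. ]
upper_mid 0.68 [447.4 297.9  25.1] [314.  219.7]
upper_mid 0.37 [587.9  27.1  23.9] [ 25.2 218.9]
upper_lip 0.76 [503.8 329.   21.2] [315.8 274.7]
```

View pics/w1.png

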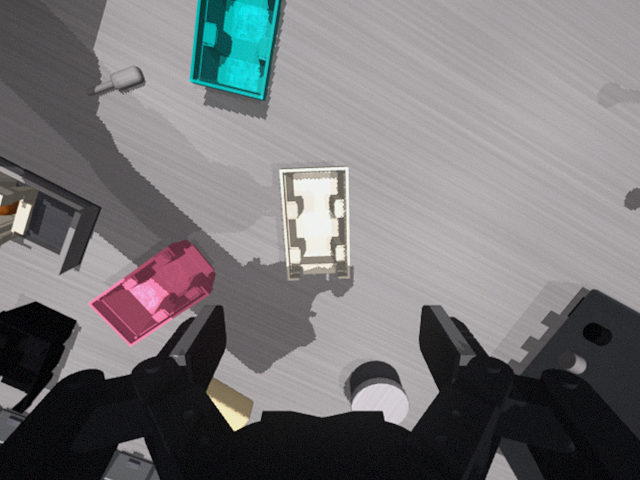

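Run:
```python
import cv2
t=cv2.imread('pics/w1.png')
cv2.imwrite('pics/w1c.png',cv2.resize(t[155:295,260:380],None,fx=5,fy=4.2,interpolation=2))
```

```text
(no output)
```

View pics/w1c.png

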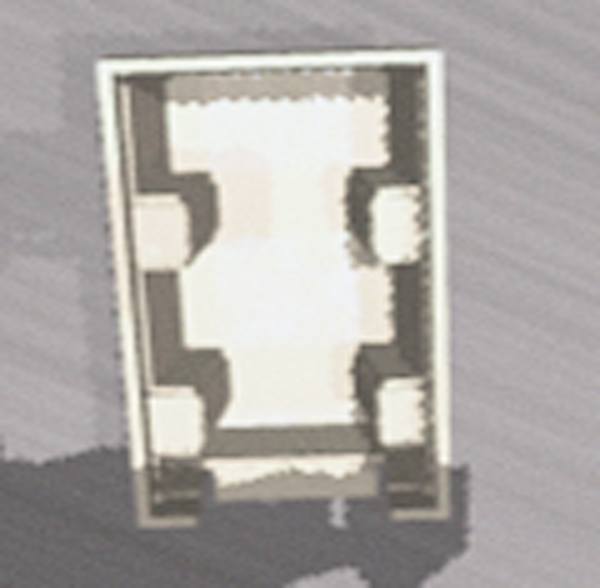

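Run:
```python
from h import *
np.set_printoptions(precision=1,suppress=True)
d=snap('wrist');S=silhouettes('upper_mid','wrist')
for r in S[:3]:
    m=r['pixels'].astype(np.uint8);print(r['p'],m.sum())
    c=max(cv2.findContours(m,0,1)[0],key=cv2.contourArea);b=cv2.boxPoints(cv2.minAreaRect(c));print(b,cv2.boundingRect(c))
    P=np.array([ray(d,u,v,52)[:2] for u,v in b]);print(P,P.mean(0),np.linalg.norm(P-np.roll(P,1,0),axis=1))
```

```text
0.94 7243
[[285.5 166.8]
 [354.2 163.6]
 [359.6 277.7]
 [291.  281. ]] (286, 165, 72, 115)
[[411.3 244.1]
 [379.7 299.5]
 [477.7 359.5]
 [513.1 298.1]] [445.5 300.3] [115.3  63.7 114.9  70.8]
```

Run:
```python
from h import *
np.set_printoptions(precision=2,suppress=True)
o,p,y=pose();print(p,np.degrees(y))
d=snap('wrist','w2.png')
g=cv2.cvtColor(d['color'],cv2.COLOR_RGB2GRAY)
cv2.imwrite('pics/w2c.png',cv2.resize(d['color'][155:295,260:380,::-1],None,fx=5,fy=4.2,interpolation=2))
```

```text
[440.49 297.47 200.15] -152.9981279020824
```

View pics/w2c.png

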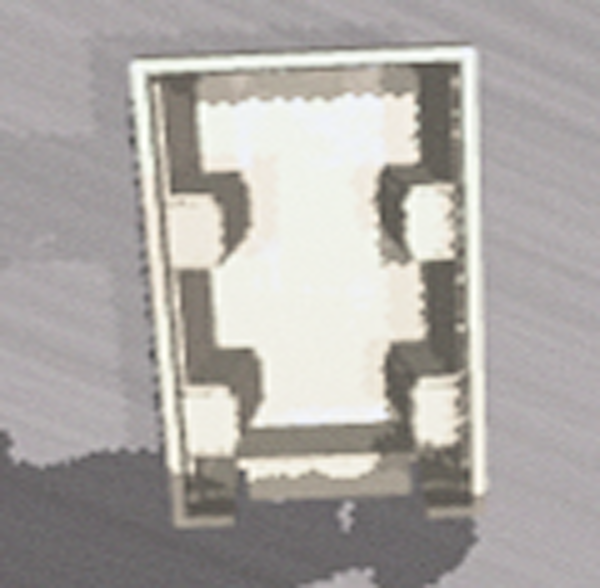

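Run:
```python
from h import *
np.set_printoptions(precision=2,suppress=True)
o,p,y=pose();print(p,np.degrees(y))
d=snap('wrist')
P=np.array([ray(d,u,v,52)[:2] for u,v in [(286.,169.8),(355.4,166.4),(357,277.6),(294.4,280.5)]])
print(P,P.mean(0),np.linalg.norm(P-np.roll(P,1,0),axis=1))
a=(P[2]+P[3]-P[0]-P[1]);print(np.degrees(np.arctan2(a[1],a[0])))
for e in ((P[3]-P[0]),(P[2]-P[1])):print(np.degrees(np.arctan2(e[1],e[0])))
for e in ((P[0]-P[1]),(P[3]-P[2])):print(np.degrees(np.arctan2(e[1],e[0]))+90-180)
```

```text
[440.45 297.6  200.22] -152.9852471237954
[[413.82 245.41]
 [381.76 301.51]
 [479.22 356.75]
 [511.4  300.75]] [446.55 301.11] [112.19  64.61 112.02  64.59]
29.551565295040426
29.556270170368023
29.54685332032223
-150.25905006721732
-150.10905820098097
```

Run:
```python
from h import *
plan([(446.5,301.1,80,-150.3),(446.5,301.1,22,-150.3)],0.085,[4,3])
```

```text
translation [[-0.0017, 0.0, 0.0301], [-0.0018, 0.0001, 0.03], [-0.0017, -0.0, 0.0301], [-0.0018, -0.0001, 0.03], [0.0, 0.0, 0.0193], [0.0, 0.0, 0.0194], [0.0, 0.0, 0.0193]] 
spin [-0.012, -0.011, -0.012, -0.012, 0.0, 0.0, 0.0] 
grip [0.085, 0.085, 0.085, 0.085, 0.085, 0.085, 0.085]
end [446.529865   301.07301229  22.04428863] -150.27477829341169
```

Request:
drive_tool(translation=[[-0.0018,0,0.03],[-0.0018,0,0.03],[-0.0018,0,0.03],[-0.0018,0,0.02],[0,0,0]], spin=[-0.012,-0.012,-0.012,-0.012,0], grip=[0.085,0.085,0.085,0.085,0.085])

```text
time: 5.15
tool_pos: [445.6, 301.5, 89.2]
orientation: [-0.258, 0.966, -0.0, -0.001]
force: [-0.0, 0.1, 0.4]
gripper_width: 85.0
```

```bash
python3 look.py w3.png; python3 -c "
from h import *
print(pose()[1:])"
```

```text
5.15 [445.6 301.5  89.2] -150.1041639659584 [-0.   0.1  0.4] 85.0372954972996 [-0.   0.7 -0.8  1.9  0.6  0.9  0.9]
(array([446.01976645, 302.27380795,  90.29067373]), np.float64(-2.6198186469546747))
```

View pics/w3.png

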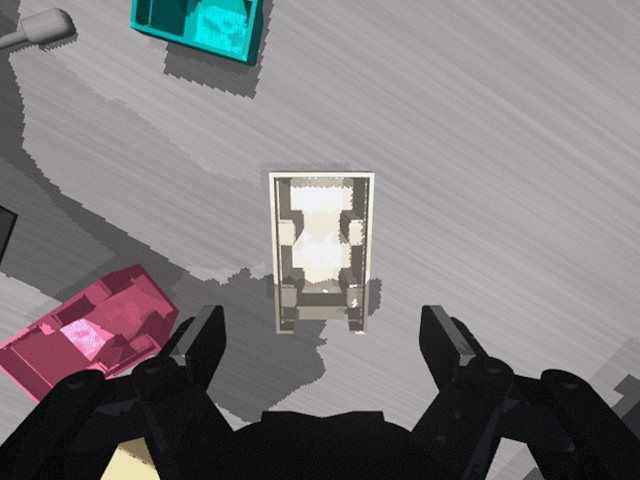

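Run:
```python
from h import *
np.set_printoptions(precision=2,suppress=True)
d=snap('wrist','w4.png')
o,p,y=pose();print(p,np.degrees(y))
c=d['color'][160:345,255:390,::-1];cv2.imwrite('pics/w4c.png',cv2.resize(c,None,fx=4,fy=3.2,interpolation=2))
P=np.array([ray(d,u,v,52)[:2] for u,v in [(269,173),(375,173),(368.5,333),(275,334)]])
print(P,P.mean(0),np.linalg.norm(P-np.roll(P,1,0),axis=1))
for e in ((P[3]-P[0]),(P[2]-P[1])):print(np.degrees(np.arctan2(e[1],e[0])))
```

```text
[446.37 302.7   90.94] -150.1009356820673
[[414.31 245.67]
 [381.92 302.07]
 [479.1  358.69]
 [513.1  301.12]] [447.11 301.89] [113.29  65.03 112.47  66.86]
29.302818029664483
30.226818835957733
```

View pics/w4c.png

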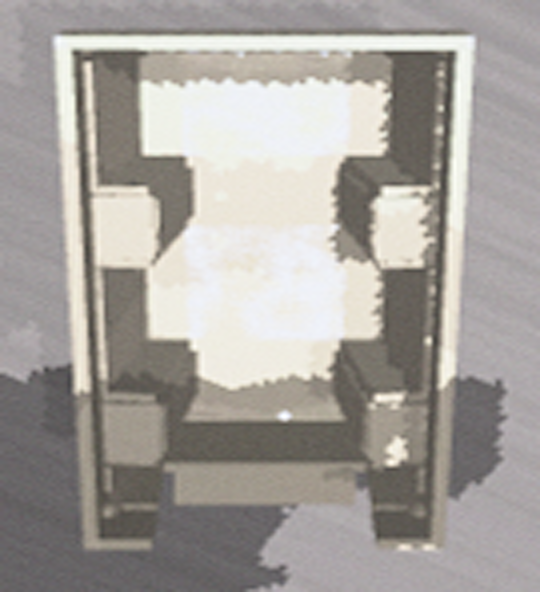

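Request:
drive_tool(translation=[[0,-0.001,0.023],[0,0,0.023],[0,0,0.023],[0,0,0]], spin=[0,0,0,0], grip=[0.085,0.085,0.085,0.085])

```text
time: 5.75
tool_pos: [445.3, 300.6, 19.5]
orientation: [-0.258, 0.966, -0.001, -0.002]
force: [-0.5, 0.7, 0.0]
gripper_width: 84.8
```

```bash
python3 look.py w5.png
```

```text
5.75 [445.3 300.6  19.5] -150.06165211530288 [-0.5  0.7  0. ] 84.76921805500784 [-0.1  0.8 -0.8  1.9  0.7  0.8  0.8]
```

View pics/w5.png

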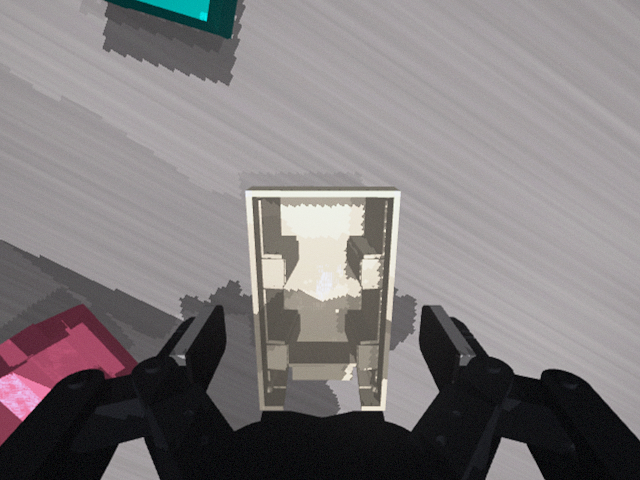

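The bin is centred between the pads, its rim spanning columns 248–400 and the fingers at 224 and 422, so I'll close.

Request:
drive_tool(translation=[[0,0,0],[0,0,0],[0,0,0],[0,0,0],[0,0,0]], spin=[0,0,0,0,0], grip=[0.055,0.055,0.055,0.055,0.055])

```text
time: 6.42
tool_pos: [446.5, 301.4, 21.3]
orientation: [-0.258, 0.966, 0.0, 0.0]
force: [0.8, -0.8, -0.3]
gripper_width: 54.6
```

```bash
python3 look.py w6.png
```

```text
6.425 [446.5 301.4  21.3] -150.0827353907864 [ 0.8 -0.8 -0.3] 54.604362011687435 [-0.1  0.8 -0.8  1.9  0.7  0.8  0.8]
```

View pics/w6.png

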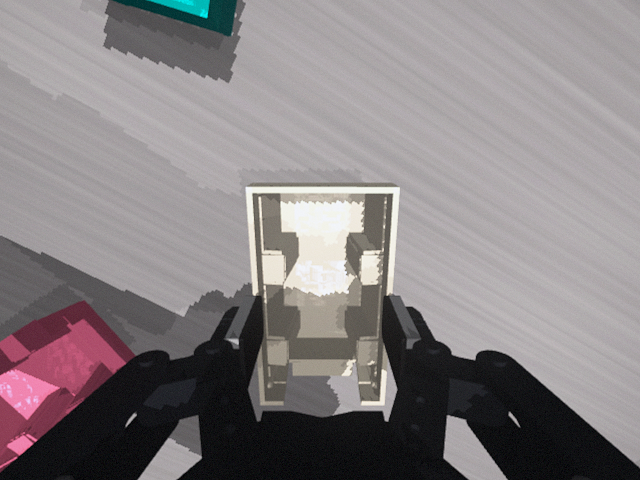

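Run:
```python
from h import *
t=cv2.imread('pics/w6.png')
cv2.imwrite('pics/w6c.png',cv2.resize(t[270:430,190:460],None,fx=2.9,fy=2.9,interpolation=2))
d=snap('wrist')
o,p,y=pose();c,s=np.cos(y),np.sin(y)
for hw in (27.3,32):
  for zz in (0,-10,-19,-30):
    for sg in (1,-1):
      P=p+np.array([s*hw*sg,-c*hw*sg,-zz]);print(hw,zz,sg,np.round(proj(d,P)))
```

```text
27.3 0 1 [373. 282.]
27.3 0 -1 [274. 282.]
27.3 -10 1 [375. 290.]
27.3 -10 -1 [272. 290.]
27.3 -19 1 [378. 298.]
27.3 -19 -1 [269. 298.]
27.3 -30 1 [382. 308.]
27.3 -30 -1 [266. 308.]
32 0 1 [381. 282.]
32 0 -1 [266. 282.]
32 -10 1 [384. 290.]
32 -10 -1 [263. 290.]
32 -19 1 [387. 298.]
32 -19 -1 [260. 298.]
32 -30 1 [392. 308.]
32 -30 -1 [256. 308.]
```

View pics/w6c.png

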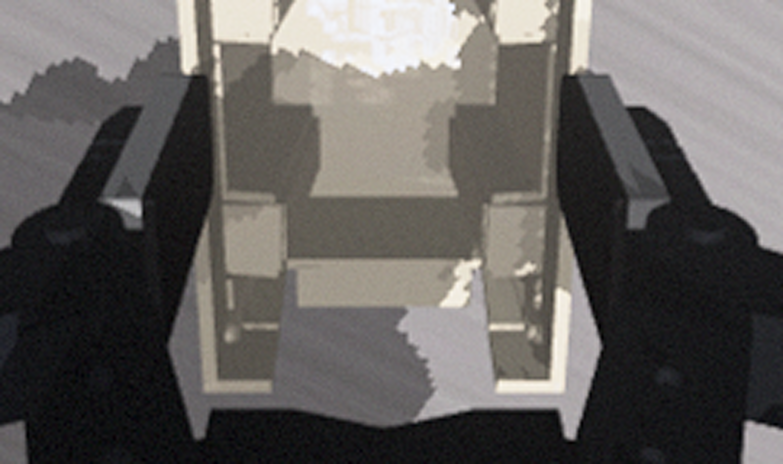

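Request:
drive_tool(translation=[[0,0,0],[0,0,0]], spin=[0,0], grip=[0.045,0.045])

```text
time: 6.78
tool_pos: [446.4, 301.4, 21.1]
orientation: [-0.258, 0.966, -0.0, -0.0]
force: [-0.6, -0.2, 0.0]
gripper_width: 44.8
```

```bash
python3 look.py w7.png;python3 - <<'E'
import cv2
t=cv2.imread('pics/w7.png')
cv2.imwrite('pics/w7c.png',cv2.resize(t[270:430,190:460],None,fx=2.9,fy=2.9,interpolation=2))
E
```

```text
6.775 [446.4 301.4  21.1] -150.0770480334631 [-0.6 -0.2  0. ] 44.78078570179841 [-0.1  0.8 -0.8  1.9  0.7  0.8  0.8]
```

View pics/w7c.png

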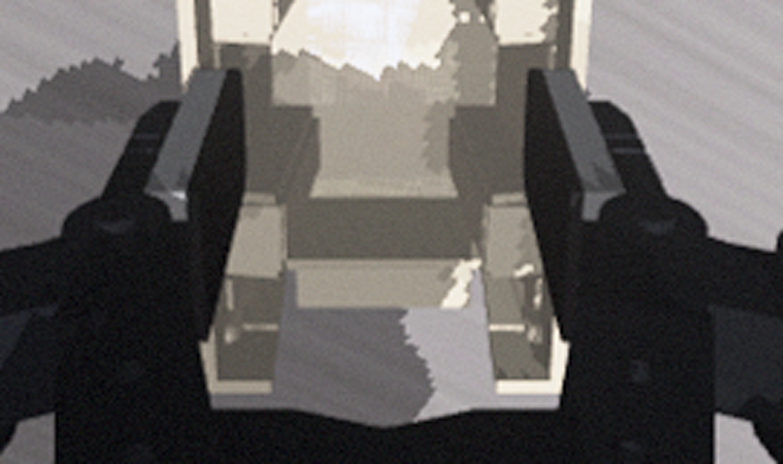

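Run:
```python
from h import *
d=snap('side','s1.png')
o,p,y=pose();print(p,proj(d,p),proj(d,p+[0,0,30]),proj(d,p+[0,0,60]))
cv2.imwrite('pics/s1c.png',cv2.resize(d['color'][230:360,250:410,::-1],None,fx=4.5,fy=4.5,interpolation=2))
```

```text
[446.45390366 301.45237819  21.15922506] (np.float64(323.092817727243), np.float64(325.8046302836149)) (np.float64(322.9794602908275), np.float64(318.9749367212868)) (np.float64(322.86147204308185), np.float64(311.8662405339029))
```

View pics/s1c.png

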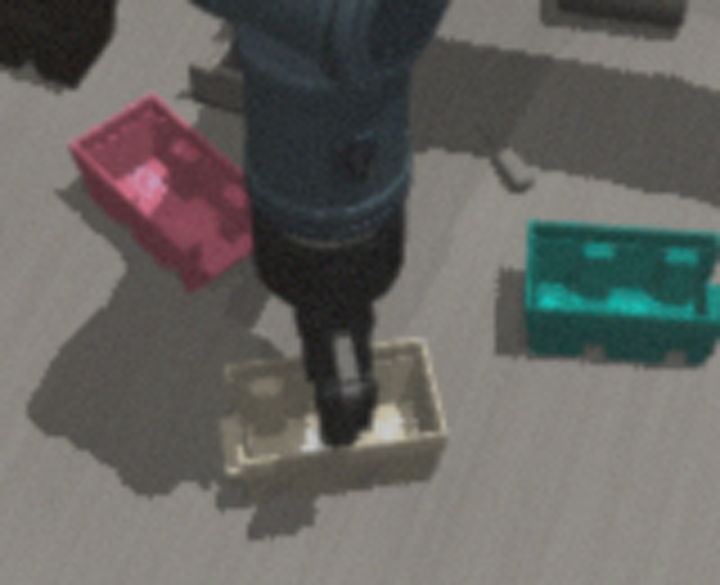

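Run:
```python
from h import *
d=snap('side')
o,p,y=pose()
for hw in (22.4,28):
  for z in (20,35,50,65):
    q=np.array([p[0]+np.sin(y)*hw,p[1]-np.cos(y)*hw,z]);print(hw,z,np.round(proj(d,q),1))
```

```text
22.4 20 [324.6 333.7]
22.4 35 [324.6 330.4]
22.4 50 [324.5 327. ]
22.4 65 [324.5 323.5]
28 20 [325.  335.7]
28 35 [325.  332.4]
28 50 [324.9 329. ]
28 65 [324.9 325.5]
```

The fingers closed above the rim: the side view shows the tip at about z≈52 while TCP z reads 21, so the real tips are roughly 35 mm short of the reported TCP. I'll reopen and go lower in steps, watching force.

Request:
drive_tool(translation=[[0,0,-0.005],[0,0,0],[0,0,0],[0,0,0.01],[0,0,0.01],[0,0,0]], spin=[0,0,0,0,0,0], grip=[0.085,0.085,0.085,0.085,0.085,0.085])

```text
time: 7.68
tool_pos: [445.6, 300.8, 4.9]
orientation: [-0.258, 0.966, -0.0, -0.001]
force: [0.2, 0.2, 0.3]
gripper_width: 84.8
```

```bash
python3 look.py w8.png;python3 - <<'E'
from h import *
d=snap('side','s2.png')
cv2.imwrite('pics/s2c.png',cv2.resize(d['color'][280:350,280:370,::-1],None,fx=7,fy=7,interpolation=2))
o,p,y=pose();print(p)
E
```

```text
7.675 [445.6 300.8   4.9] -150.06522728835995 [0.2 0.2 0.3] 84.77346006651756 [-0.1  0.8 -0.7  1.9  0.8  0.8  0.8]
[446.22960697 301.43850942   5.90542888]
```

View pics/w8.png

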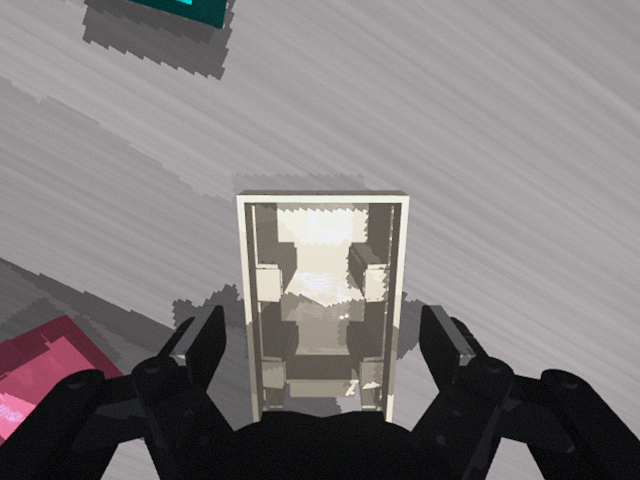

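View pics/s2c.png

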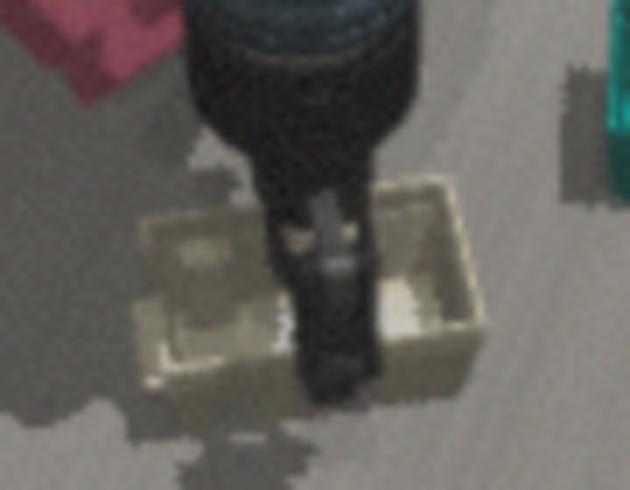

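Request:
drive_tool(translation=[[0,0,0.006],[0,0,0.006],[0,0,0.006],[0,0,0]], spin=[0,0,0,0], grip=[0.085,0.085,0.085,0.085])

```text
time: 8.28
tool_pos: [446.1, 301.2, -12.4]
orientation: [-0.258, 0.966, -0.0, -0.001]
force: [0.2, 0.6, -0.1]
gripper_width: 84.9
```

Request:
drive_tool(translation=[[0,0,0],[0,0,0],[0,0,0],[0,0,0]], spin=[0,0,0,0], grip=[0.05,0.05,0.05,0.05])

```text
time: 8.78
tool_pos: [446.6, 301.8, -11.4]
orientation: [-0.258, 0.966, 0.0, 0.0]
force: [-0.9, -0.5, 5.8]
gripper_width: 63.0
```

```bash
python3 look.py w9.png;python3 - <<'E'
from h import *
d=snap('side','s3.png')
cv2.imwrite('pics/s3c.png',cv2.resize(d['color'][280:350,280:370,::-1],None,fx=7,fy=7,interpolation=2))
E
```

```text
8.775 [446.6 301.8 -11.4] -150.0737909545774 [-0.9 -0.5  5.8] 62.98323716931947 [-0.1  0.8 -0.7  1.9  0.8  0.7  0.8]
```

View pics/w9.png

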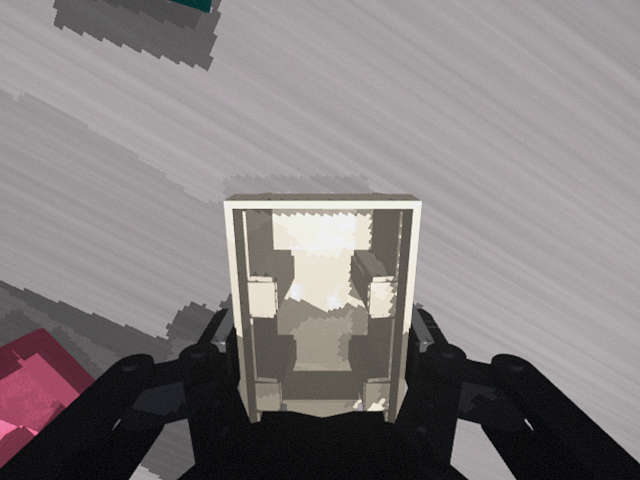

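View pics/s3c.png

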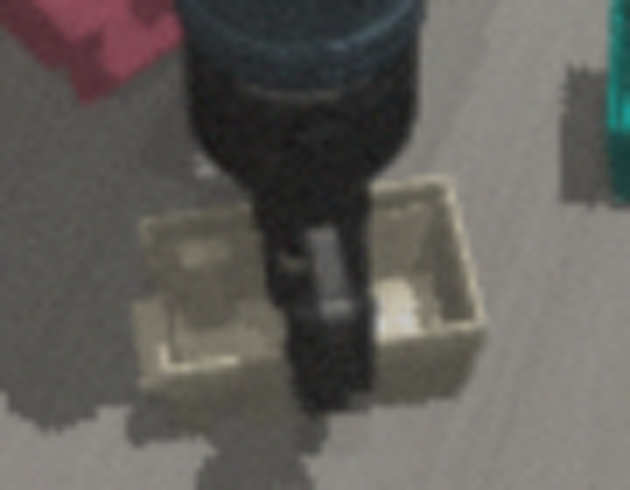

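Run:
```python
from h import *
np.set_printoptions(precision=2,suppress=True)
d=snap('wrist','w9b.png');o,p,y=pose();print(p,np.degrees(y))
P=np.array([ray(d,u,v,52)[:2] for u,v in [(224,200.5),(421.5,200.5)]])
c,s=np.cos(y),np.sin(y)
for q in P-p[:2]: print(q@[c,s],q@[s,-c])
plan([(*p[:2],150,210),(585,-125,150,90)],0.05,[4,13],start=(*p,np.degrees(y)+360))
```

```text
[446.62 301.72 -11.43] -150.0769032077931
57.31011674862819 -32.52119681758726
57.28612224211841 31.60470132083684
translation [[-0.0, 0.0, -0.0404], [-0.0, 0.0, -0.0403], [-0.0, 0.0, -0.0404], [-0.0, 0.0, -0.0403], [0.0072, -0.0338, -0.0], [0.0017, -0.0344, -0.0], [-0.0039, -0.0343, -0.0], [-0.0093, -0.0332, -0.0]] 
spin [-0.0, -0.001, -0.0, -0.0, 0.161, 0.161, 0.161, 0.161] 
grip [0.05, 0.05, 0.05, 0.05, 0.05, 0.05, 0.05, 0.05]
translation [[-0.0145, -0.0313, -0.0], [-0.0194, -0.0286, -0.0], [-0.0237, -0.0251, -0.0], [-0.0274, -0.0209, -0.0], [-0.0304, -0.0163, -0.0], [-0.0327, -0.0112, -0.0], [-0.034, -0.0059, -0.0], [-0.0345, -0.0002, -0.0]] 
spin [0.161, 0.161, 0.162, 0.161, 0.161, 0.161, 0.161, 0.161] 
grip [0.05, 0.05, 0.05, 0.05, 0.05, 0.05, 0.05, 0.05]
translation [[-0.0341, 0.0052, -0.0]] 
spin [0.161] 
grip [0.05]
end [ 585.   -125.    149.97] 90.00303027132558
```

Request:
drive_tool(translation=[[0,0,-0.02],[0,0,-0.04],[0,0,-0.05],[0,0,-0.05]], spin=[0,0,0,0], grip=[0.05,0.05,0.05,0.05])

```text
time: 9.43
tool_pos: [446.2, 301.3, 150.5]
orientation: [-0.258, 0.966, 0.0, 0.0]
force: [0.7, 0.1, -1.2]
gripper_width: 62.8
```

```bash
python3 look.py w10.png
```

```text
9.425 [446.2 301.3 150.5] -150.0542047749046 [ 0.7  0.1 -1.2] 62.790240893634106 [ 0.   0.6 -0.9  1.8  0.6  1.   0.9]
```

View pics/w10.png

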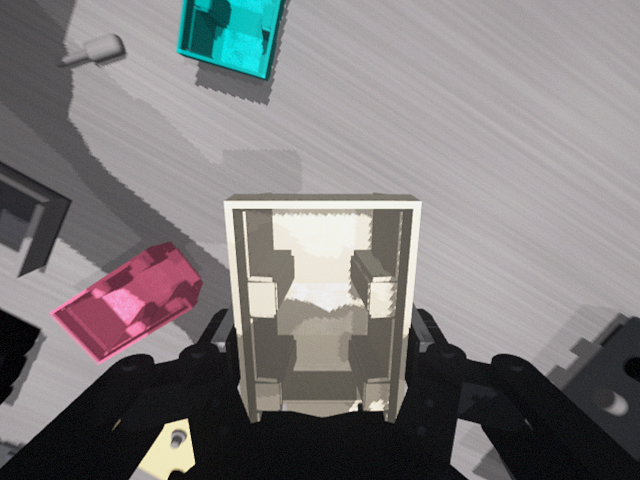

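The bin is held, level and unchanged in the grip (rim corners still at (224,201) and (421,201)). Now carrying it across.

Request:
drive_tool(translation=[[0.007,-0.034,0],[0.0017,-0.0344,0],[-0.004,-0.0343,0],[-0.0093,-0.0332,0],[-0.0145,-0.0313,0],[-0.0194,-0.0286,0],[-0.0237,-0.025,0],[-0.0274,-0.021,0]], spin=[0.161,0.161,0.161,0.161,0.161,0.161,0.162,0.161], grip=[0.05,0.05,0.05,0.05,0.05,0.05,0.05,0.05])

```text
time: 10.48
tool_pos: [531.9, 37.9, 148.9]
orientation: [0.376, 0.926, 0.0, 0.0]
force: [0.8, -0.6, -0.8]
gripper_width: 63.2
```

Request:
drive_tool(translation=[[-0.0304,-0.0163,0],[-0.0327,-0.0112,0],[-0.034,-0.006,0],[-0.0345,0,0],[-0.034,0.005,0],[0,0,0],[0,0,0],[0,0,0]], spin=[0.161,0.161,0.161,0.161,0.161,0,0,0], grip=[0.05,0.05,0.05,0.05,0.05,0.05,0.05,0.05])

```text
time: 11.48
tool_pos: [584.5, -123.8, 148.4]
orientation: [0.706, 0.708, 0.0, -0.0]
force: [-0.6, -0.1, -0.4]
gripper_width: 63.1
```

```bash
python3 look.py w11.png lower_mid lower_lip
```

```text
11.475 [ 584.5 -123.8  148.4] 90.10097856197207 [-0.6 -0.1 -0.4] 63.10473237058269 [ 0.4  0.5 -0.4  1.7  0.2  0.9 -0. ]
lower_mid 0.69 [ 254.8 -311.7   25.3] [ 12.5 396.9]
lower_mid 0.58 [585.5 -34.8  31.4] [322.4 121.7]
lower_lip 0.66 [ 298.7 -268.6   17.1] [ 49.8 357.8]
lower_lip 0.59 [589.5  28.7  22.9] [327.7  35.1]
```

View pics/w11.png

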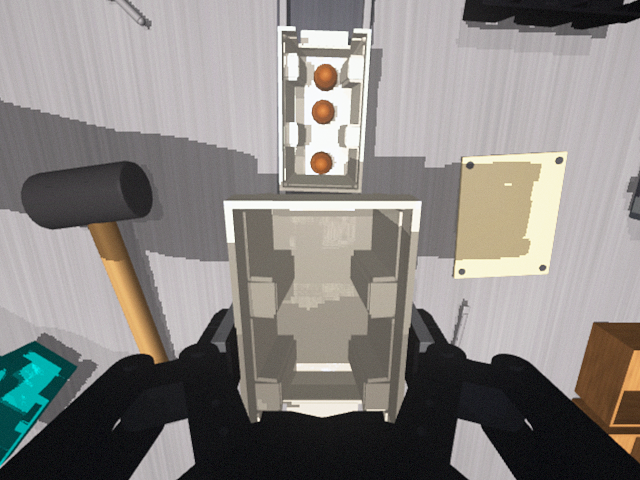

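Run:
```python
from h import *
d=snap('wrist','w12.png')
o,p,y=pose();print(p,np.degrees(y))
cv2.imwrite('pics/w12c.png',cv2.resize(d['color'][15:205,260:390,::-1],None,fx=5,fy=3.1,interpolation=2))
```

```text
[ 584.58201563 -124.74204083  148.25397969] 90.01482662015322
```

View pics/w12c.png

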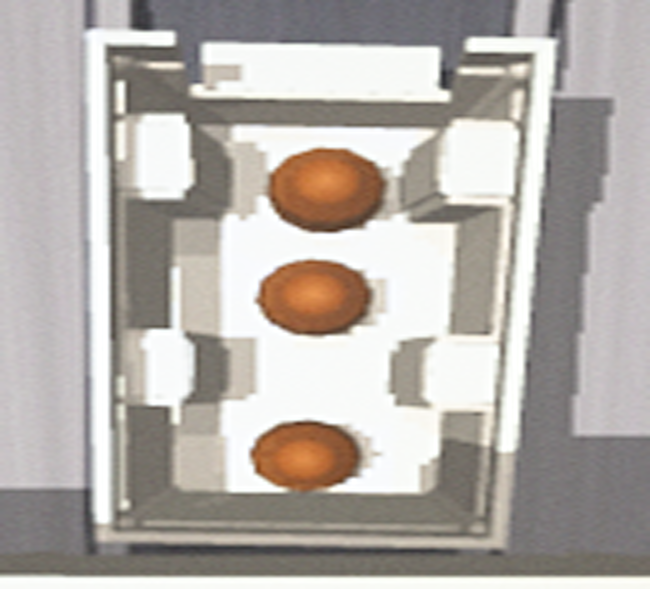

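Run:
```python
from h import *
np.set_printoptions(precision=2,suppress=True)
d=snap('wrist')
o,p,y=pose();print(p,np.degrees(y))
P=np.array([ray(d,u,v,56)[:2] for u,v in [(277.4,24.7),(371.2,27.3),(361.6,191.5),(279.2,189.2)]])
print(P,P.mean(0),np.linalg.norm(P-np.roll(P,1,0),axis=1))
for e in ((P[0]-P[3]),(P[1]-P[2])):print(np.degrees(np.arctan2(e[1],e[0])))
for e in ((P[1]-P[0]),(P[2]-P[3])):print(np.degrees(np.arctan2(e[1],e[0]))+90)
# held bin far rim at height offset: rim is 63.4 above TCP
Q=np.array([ray(d,u,v,p[2]+63.4)[:2] for u,v in [(224.3,201.),(421.5,201.)]])
c,s=np.cos(y),np.sin(y)
for q in Q-p[:2]: print(q@[c,s],q@[s,-c])
```

```text
[ 584.59 -124.92  148.22] 89.9954613375561
[[554.99  25.4 ]
 [619.02  23.87]
 [616.38 -88.29]
 [551.91 -86.47]] [585.58 -31.37] [111.91  64.05 112.19  64.5 ]
88.42270873768288
88.65342104859769
88.62999160578671
88.37819081958173
57.3008491684723 -31.150190498672185
57.27446657696799 32.94457274640427
```

Run:
```python
from h import *
plan([(585.4,-32.,130,88.5),(585.4,-32,75,88.5)],0.05,[4,3])
```

```text
translation [[0.0232, 0.0002, 0.0046], [0.0233, 0.0, 0.0045], [0.0232, -0.0001, 0.0046], [0.0232, -0.0002, 0.0045], [0.0, -0.0, 0.0183], [0.0, -0.0, 0.0184], [0.0, -0.0, 0.0183]] 
spin [0.007, 0.006, 0.007, 0.006, 0.0, 0.0, 0.0] 
grip [0.05, 0.05, 0.05, 0.05, 0.05, 0.05, 0.05]
end [585.42671393 -32.02310333  75.01565789] 88.50577107021596
```

Request:
drive_tool(translation=[[0.0232,0,0.0045],[0.0232,0,0.0045],[0.0232,0,0.0045],[0.0232,0,0.0045],[0,0,0.018],[0,0,0.018],[0,0,0.018],[0,0,0]], spin=[0.0065,0.0065,0.0065,0.0065,0,0,0,0], grip=[0.05,0.05,0.05,0.05,0.05,0.05,0.05,0.05])

```text
time: 12.72
tool_pos: [584.0, -33.5, 74.0]
orientation: [0.717, 0.697, -0.001, -0.001]
force: [0.2, 0.1, -1.3]
gripper_width: 63.3
```

Request:
drive_tool(translation=[[0,0,0],[0,0,0],[0,0,0],[0,0,0]], spin=[0,0,0,0], grip=[0.05,0.05,0.05,0.05])

```text
time: 13.22
tool_pos: [585.9, -32.6, 76.5]
orientation: [0.717, 0.698, 0.0, 0.0]
force: [-0.1, 0.1, -0.6]
gripper_width: 63.3
```

```bash
python3 look.py w13.png;python3 - <<'E'
from h import *
d=snap('side','s4.png')
cv2.imwrite('pics/s4c.png',cv2.resize(d['color'][170:270,270:390,::-1],None,fx=6,fy=6,interpolation=2))
o,p,y=pose();print(p,np.degrees(y))
E
```

```text
13.225 [585.9 -32.6  76.5] 88.45492930665894 [-0.1  0.1 -0.6] 63.283734886789205 [ 0.2  0.6 -0.3  1.8  0.3  0.8 -0.3]
[585.75681709 -32.57955477  76.34055092] 88.45893382564894
```

View pics/s4c.png

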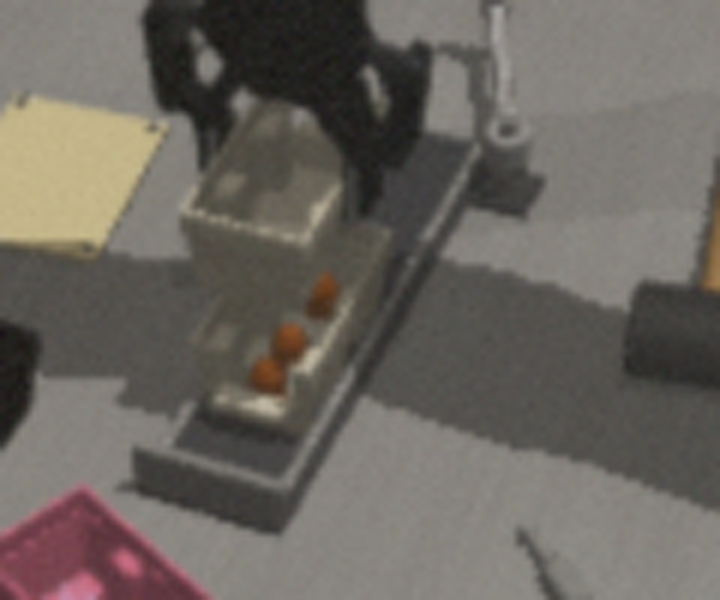

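View pics/w13.png

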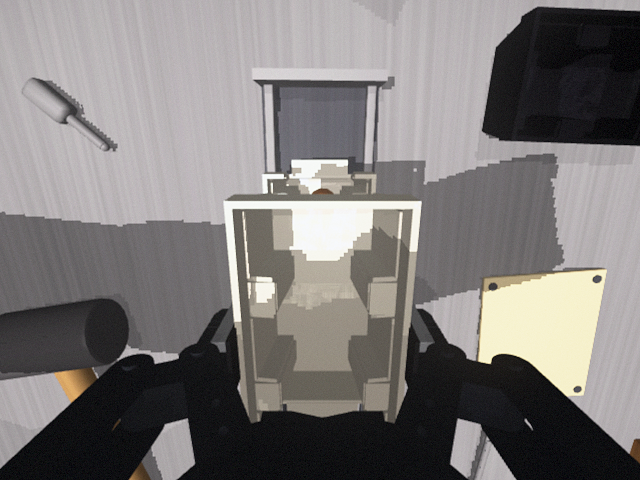

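Run:
```python
from h import *
np.set_printoptions(precision=2,suppress=True)
d=snap('wrist','w14.png')
cv2.imwrite('pics/w14c.png',cv2.resize(d['color'][150:220,215:430,::-1],None,fx=3.7,fy=6,interpolation=2))
o,p,y=pose();print(p,np.degrees(y));c,s=np.cos(y),np.sin(y)
for z,px in ((56,[(263,174),(376.5,174)]),(p[2]+63.4,[(224.5,201),(421.5,201)])):
  for u,v in px:
    q=ray(d,u,v,z)[:2]-p[:2];print(q@[c,s],q@[s,-c])
```

```text
[585.72 -32.62  76.3 ] 88.45607065964293
57.30803475854837 -32.38309982702219
57.26910177492249 31.337198885892633
57.18981228932215 -31.058910876926987
57.14134815006798 32.964046220504905
```

View pics/w14c.png

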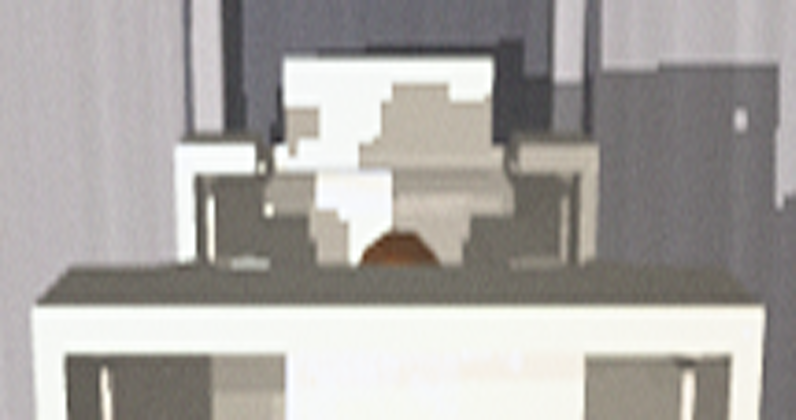

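Request:
drive_tool(translation=[[0.0005,-0.0012,0.006],[0,0,0.006],[0,0,0.006],[0,0,0.006],[0,0,0.003],[0,0,0.003],[0,0,0]], spin=[0,0,0,0,0,0,0], grip=[0.05,0.05,0.05,0.05,0.05,0.05,0.05])

```text
time: 14.25
tool_pos: [584.4, -32.1, 46.0]
orientation: [0.717, 0.698, -0.0, -0.0]
force: [0.5, -0.2, -1.8]
gripper_width: 62.9
```

Request:
drive_tool(translation=[[0,0,0.003],[0,0,0.003],[0,0,0]], spin=[0,0,0], grip=[0.05,0.05,0.05])

```text
time: 14.62
tool_pos: [584.2, -32.1, 39.9]
orientation: [0.717, 0.698, -0.0, -0.0]
force: [-0.4, -0.1, -0.7]
gripper_width: 63.3
```

```bash
python3 look.py w15.png;python3 - <<'E'
from h import *
d=snap('side','s5.png')
cv2.imwrite('pics/s5c.png',cv2.resize(d['color'][190:260,280:360,::-1],None,fx=8,fy=8,interpolation=2))
o,p,y=pose();print(p,np.degrees(y),o['force'])
E
```

```text
14.625 [584.2 -32.1  39.9] 88.45642185650111 [-0.4 -0.1 -0.7] 63.28171643087673 [ 0.2  0.7 -0.3  1.8  0.3  0.7 -0.3]
[584.45992059 -32.05675499  40.15571516] 88.4546442265173 [-0.22855951  0.93810102 -1.4455863 ]
```

View pics/s5c.png

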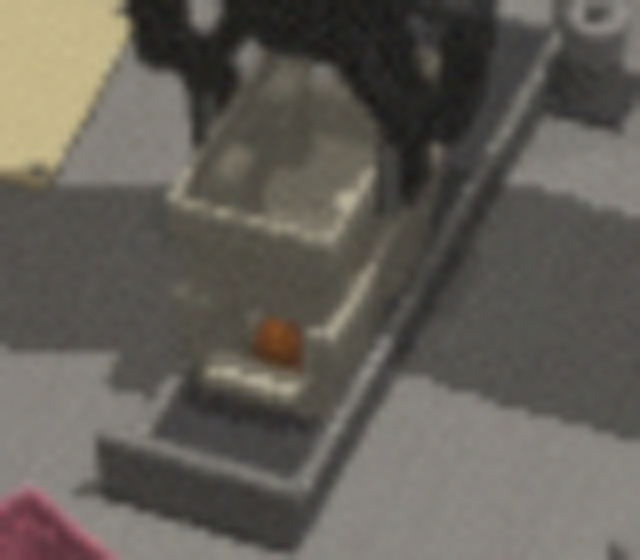

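View pics/w15.png

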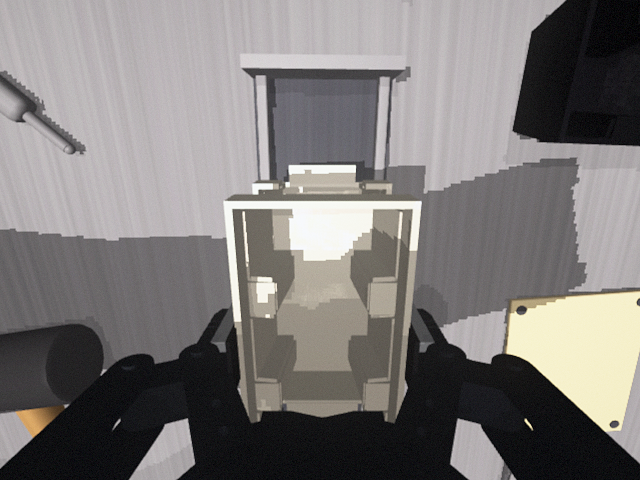

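The floor has entered the rim without contact and is centred (both column midpoints about 322). Lowering the last millimetres.

Request:
drive_tool(translation=[[0,0,0.002],[0,0,0.002],[0,0,0.002],[0,0,0.0015],[0,0,0]], spin=[0,0,0,0,0], grip=[0.05,0.05,0.05,0.05,0.05])

```text
time: 15.35
tool_pos: [584.3, -32.1, 32.5]
orientation: [0.717, 0.698, -0.0, -0.0]
force: [-0.7, -0.5, -1.0]
gripper_width: 63.2
```

Request:
drive_tool(translation=[[0,0,0.001],[0,0,0]], spin=[0,0], grip=[0.05,0.05])

```text
time: 15.6
tool_pos: [584.4, -32.0, 31.6]
orientation: [0.717, 0.698, -0.0, -0.0]
force: [0.3, -0.1, 0.0]
gripper_width: 63.3
```

Request:
drive_tool(translation=[[0,0,0.001],[0,0,0]], spin=[0,0], grip=[0.05,0.05])

```text
time: 15.85
tool_pos: [584.6, -32.0, 30.8]
orientation: [0.717, 0.698, 0.0, 0.0]
force: [0.1, 0.3, -0.7]
gripper_width: 62.6
```

Request:
drive_tool(translation=[[0,0,0.0005],[0,0,0]], spin=[0,0], grip=[0.05,0.05])

```text
time: 16.1
tool_pos: [584.6, -32.0, 30.6]
orientation: [0.717, 0.698, 0.0, 0.0]
force: [-1.2, 0.1, 4.9]
gripper_width: 62.9
```

```bash
python3 look.py w16.png;python3 - <<'E'
from h import *
o,p,y=pose();print(p,o['force'])
E
```

```text
16.1 [584.6 -32.   30.6] 88.45635641878297 [-1.2  0.1  4.9] 62.8527791385763 [ 0.2  0.7 -0.3  1.8  0.3  0.7 -0.3]
[584.63907552 -32.12569275  30.60033339] [-1.60956183 -0.08258669  5.86977241]
```

View pics/w16.png

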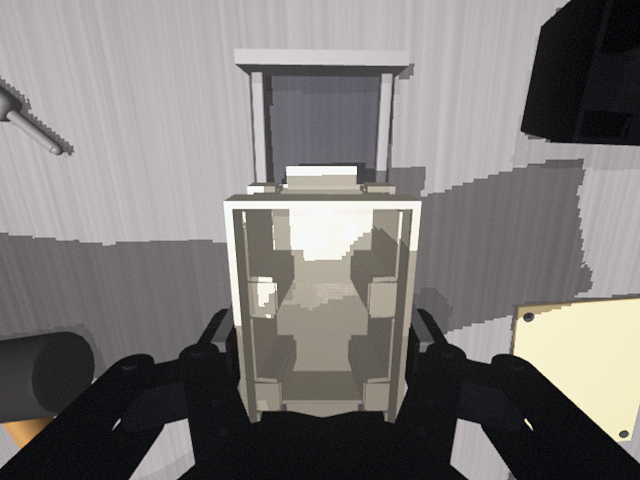

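Contact came at exactly the expected height (30.6) with about 5 N. Opening, then raising straight up.

Request:
drive_tool(translation=[[0,0,0],[0,0,0],[0,0,0],[0,0,0],[0,0,-0.01],[0,0,-0.02],[0,0,-0.04],[0,0,-0.04]], spin=[0,0,0,0,0,0,0,0], grip=[0.085,0.085,0.085,0.085,0.085,0.085,0.085,0.085])

```text
time: 17.15
tool_pos: [584.7, -32.0, 142.8]
orientation: [0.717, 0.698, 0.0, 0.0]
force: [-0.0, 0.2, -0.3]
gripper_width: 84.9
```

```bash
python3 look.py w17.png gate_knob gate_pivot upper_mid lower_mid;python3 - <<'E'
from h import *
d=snap('side','s6.png')
cv2.imwrite('pics/s6c.png',cv2.resize(d['color'][160:260,280:390,::-1],None,fx=6,fy=6,interpolation=2))
E
```

```text
17.15 [584.7 -32.  142.8] 88.46392677676295 [-0.   0.2 -0.3] 84.92409811797481 [ 0.3  0.5 -0.4  1.7  0.2  0.9 -0.2]
gate_pivot 0.61 [ 524.4 -191.9   71.1] [259.  414.7]
upper_mid 0.59 [585.7 -29.9  69.1] [322.1 240.3]
lower_mid 0.59 [751.5  67.6  29.9] [530.5 101. ]
```

View pics/w17.png

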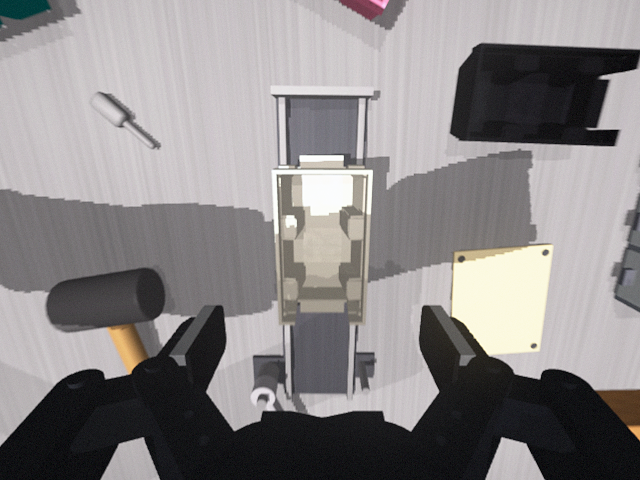

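View pics/s6c.png

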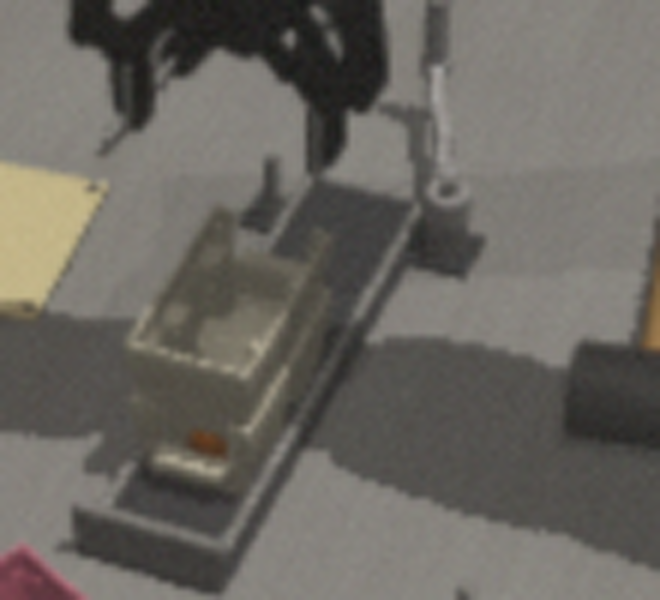

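The upper bin stands level on the lower one, its lip end (323 px row) opposite to the lower lip (157 px row). Next the gate: I'll close the fingers and go to the outer side of the knob.

Run:
```python
from h import *
plan([(550,-180,150,55),(525,-330,150,22)],0.0,[5,5])
```

```text
translation [[-0.0297, -0.006, -0.002], [-0.0303, -0.0024, -0.002], [-0.0303, 0.001, -0.002], [-0.03, 0.0046, -0.002], [-0.0292, 0.0081, -0.002], [-0.0274, 0.0131, 0.0], [-0.0258, 0.0162, 0.0], [-0.0237, 0.019, 0.0]] 
spin [0.117, 0.117, 0.116, 0.117, 0.117, 0.115, 0.115, 0.116] 
grip [0.0, 0.0, 0.0, 0.0, 0.0, 0.0, 0.0, 0.0]
translation [[-0.0214, 0.0216, 0.0], [-0.0188, 0.024, 0.0]] 
spin [0.115, 0.115] 
grip [0.0, 0.0]
end [ 524.96857696 -330.0403798   150.00999058] 21.991005904706647
```

Request:
drive_tool(translation=[[-0.03,-0.006,-0.002],[-0.03,-0.0024,-0.002],[-0.03,0.001,-0.002],[-0.03,0.0046,-0.002],[-0.029,0.008,-0.002],[-0.0274,0.013,0],[-0.0258,0.016,0],[-0.0237,0.019,0]], spin=[0.117,0.117,0.117,0.117,0.117,0.115,0.115,0.115], grip=[0,0,0,0,0,0,0,0])

```text
time: 18.45
tool_pos: [534.3, -269.7, 149.0]
orientation: [0.954, 0.3, -0.001, -0.001]
force: [0.1, 0.3, -0.3]
gripper_width: 0.2
```

Request:
drive_tool(translation=[[-0.0214,0.0216,0],[-0.0188,0.024,0],[0,0,0],[0,0,0],[0,0,0]], spin=[0.115,0.115,0,0,0], grip=[0,0,0,0,0])

```text
time: 19.08
tool_pos: [525.6, -327.6, 149.8]
orientation: [0.981, 0.192, -0.0, -0.001]
force: [-0.2, 0.3, -0.7]
gripper_width: -0.2
```

```bash
python3 look.py w18.png gate_knob gate_pivot upper_mid lower_mid upper_lip
```

```text
19.075 [ 525.6 -327.6  149.8] 22.132894483544906 [-0.2  0.3 -0.7] -0.22232494216605203 [ 0.5  0.5 -0.   1.7  0.   0.9 -0.7]
gate_knob 0.78 [ 568.3 -306.5   69.8] [316.9 180.4]
gate_pivot 0.89 [ 525.9 -195.2   69.8] [155.5 176.8]
upper_mid 0.7 [587.6 -93.5  59.7] [37.6 33.1]
upper_lip 0.68 [586.7 -92.6  63.2] [31.9 32.5]
```

View pics/w18.png

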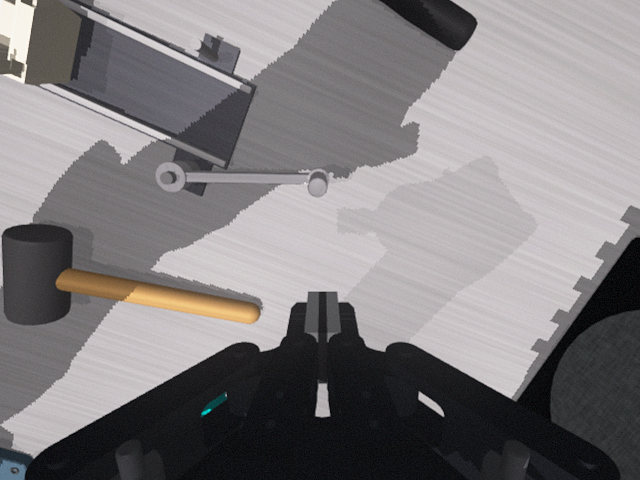

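Run:
```python
from h import *
d=snap('wrist','w19.png');o,p,y=pose();print(p,np.degrees(y),np.round(o['joint_pos'],2))
for uvz in [(170,178,52),(317.5,175,88),(317.5,178,88),(304,178,42)]: print(uvz,np.round(ray(d,*uvz),1))
cv2.imwrite('pics/w19c.png',cv2.resize(d['color'][140:320,140:360,::-1],None,fx=3.3,fy=3.3,interpolation=2))
```

```text
[ 525.30680031 -329.03503786  150.21844005] 22.008270008316696 [ 0.52  0.54 -0.05  1.67  0.03  0.93 -0.72]
(170, 178, 52) [ 524.2 -200.1   52. ]
(317.5, 175, 88) [ 573.8 -306.5   88. ]
(317.5, 178, 88) [ 571.9 -307.2   88. ]
(304, 178, 42) [ 562.7 -298.3   42. ]
```

View pics/w19c.png

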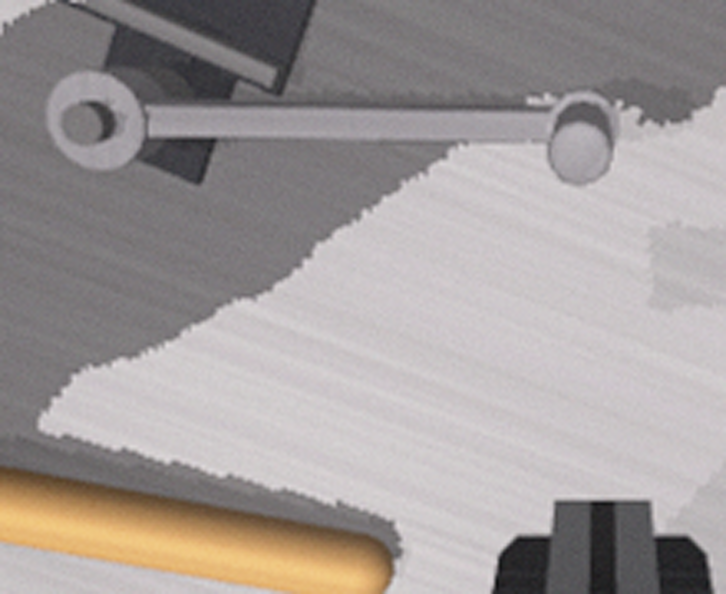

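```bash
cat >> h.py <<'E'
def gp(th,off,z,piv=(523.5,-197.5)):
    t=np.radians(th);r=np.array([np.cos(t),np.sin(t)]);a=np.array([-r[1],r[0]])
    q=np.array(piv)+120*r+off*a
    return (q[0],q[1],z,th+90)
E
python3 - <<'E'
from h import *
W=[gp(-68.3,-38,75),gp(-68.3,-38,22)]+[gp(t,-18,22) for t in np.linspace(-66,-3,16)]
print(W[0],W[-1]);plan(W,0.0,[3,3]+[1]*16)
E
```

```text
(np.float64(532.5625731545654), np.float64(-323.0462853604923), 75, 21.700000000000003) (np.float64(642.3934969581758), np.float64(-221.7556463747356), 22, np.float64(87.0))
translation [[0.003, -0.0009, 0.0251], [0.003, -0.001, 0.025], [0.003, -0.001, 0.0251], [-0.0, 0.0, 0.0177], [-0.0, 0.0, 0.0176], [-0.0, 0.0, 0.0177], [0.0248, 0.0007, 0.0], [0.0088, 0.001, 0.0]] 
spin [0.002, 0.002, 0.001, 0.0, 0.0, 0.0, -0.04, -0.073] 
grip [0.0, 0.0, 0.0, 0.0, 0.0, 0.0, 0.0, 0.0]
translation [[0.0089, 0.001, 0.0], [0.0088, 0.001, 0.0], [0.0088, 0.001, 0.0], [0.0089, 0.001, 0.0], [0.0088, 0.001, 0.0], [0.0089, 0.001, 0.0], [0.0088, 0.001, 0.0], [0.0088, 0.001, 0.0]] 
spin [-0.073, -0.074, -0.073, -0.073, -0.074, -0.073, -0.073, -0.073] 
grip [0.0, 0.0, 0.0, 0.0, 0.0, 0.0, 0.0, 0.0]
translation [[0.0089, 0.0009, 0.0], [0.0088, 0.001, 0.0], [0.0089, 0.001, 0.0], [0.0088, 0.001, 0.0], [0.0088, 0.001, 0.0], [0.0089, 0.001, 0.0]] 
spin [-0.074, -0.073, -0.073, -0.074, -0.073, -0.073] 
grip [0.0, 0.0, 0.0, 0.0, 0.0, 0.0]
end [ 642.37295197 -221.70944412   22.01844005] 86.98168397615203
```

Request:
drive_tool(translation=[[0.003,-0.001,0.025],[0.003,-0.001,0.025],[0.003,-0.001,0.025],[0,0,0.018],[0,0,0.018],[0,0,0.017],[0,0,0]], spin=[0.002,0.002,0.001,0,0,0,0], grip=[0,0,0,0,0,0,0])

```text
time: 20.3
tool_pos: [531.5, -322.6, 20.8]
orientation: [0.982, 0.188, -0.001, -0.001]
force: [-0.3, 1.0, -0.5]
gripper_width: -0.0
```

```bash
python3 look.py w20.png gate_knob
python3 - <<'E'
from h import *
d=snap('side','s7.png')
cv2.imwrite('pics/s7c.png',cv2.resize(d['color'][130:260,280:410,::-1],None,fx=4.5,fy=4.5,interpolation=2))
E
```

```text
20.3 [ 531.5 -322.6   20.8] 21.69971619270158 [-0.3  1.  -0.5] -0.03720241211841431 [ 0.5  0.7 -0.   1.7  0.   0.7 -0.8]
gate_knob 0.94 [ 567.2 -305.8   67.5] [314.2 240.9]
```

View pics/w20.png

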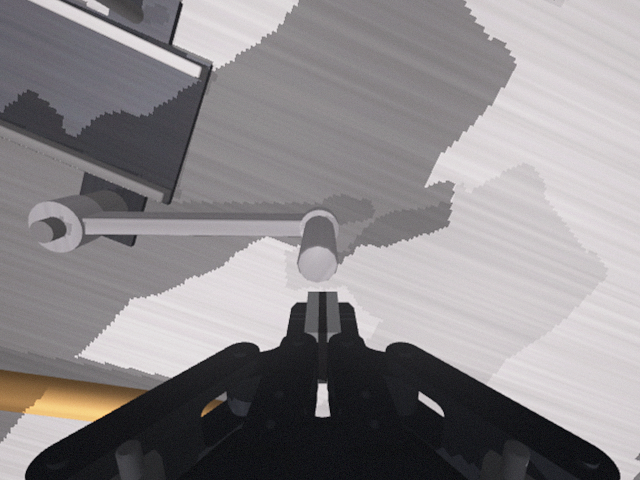

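View pics/s7c.png

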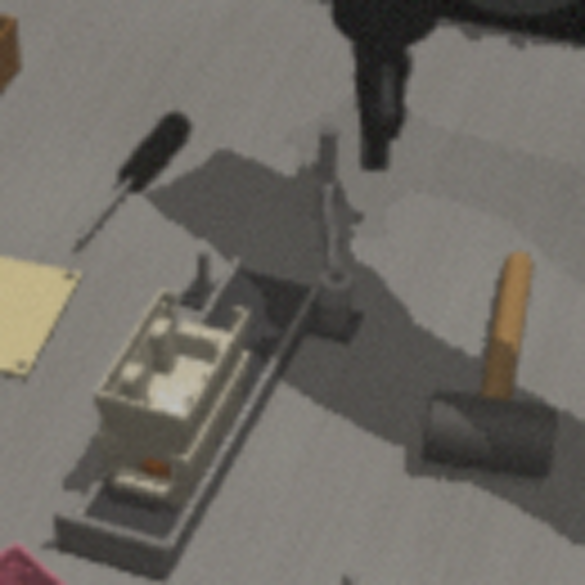

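Run:
```python
from h import *
d=snap('side');o,p,y=pose();print(p)
for z in (20,35,50,60,70): print(z,np.round(proj(d,(p[0],p[1],z)),1))
print(np.round(proj(d,(567.5,-308,88)),1),np.round(proj(d,(567.5,-308,42)),1))
```

```text
[ 533.16037654 -323.46633436   23.00807481]
20 [361.9 174.1]
35 [362.1 170.6]
50 [362.3 167. ]
60 [362.5 164.6]
70 [362.6 162.2]
[351.8 158.4] [351.3 169.5]
```

The tip is at about z≈50, above the bar (42) and below the knob top (88), and lined up with the knob. Pushing along the arc.

Request:
drive_tool(translation=[[0.0125,0.0004,0],[0.0125,0.0004,0],[0.0088,0.001,0],[0.0088,0.001,0],[0.0088,0.001,0],[0.0088,0.001,0],[0.0088,0.001,0],[0.0088,0.001,0]], spin=[-0.02,-0.02,-0.073,-0.073,-0.073,-0.073,-0.073,-0.073], grip=[0,0,0,0,0,0,0,0])

```text
time: 21.5
tool_pos: [603.7, -288.8, 22.3]
orientation: [0.909, 0.417, 0.0, 0.0]
force: [0.0, -0.4, -0.2]
gripper_width: 0.1
```

```bash
python3 look.py w21.png gate_knob gate_pivot
```

```text
21.5 [ 603.7 -288.8   22.3] 49.311693491164796 [ 0.  -0.4 -0.2] 0.12235807156015048 [ 0.5  0.8 -0.2  1.6  0.2  0.8 -0.4]
gate_knob 0.91 [ 618.2 -276.5   66.6] [327.7 285.8]
```

View pics/w21.png

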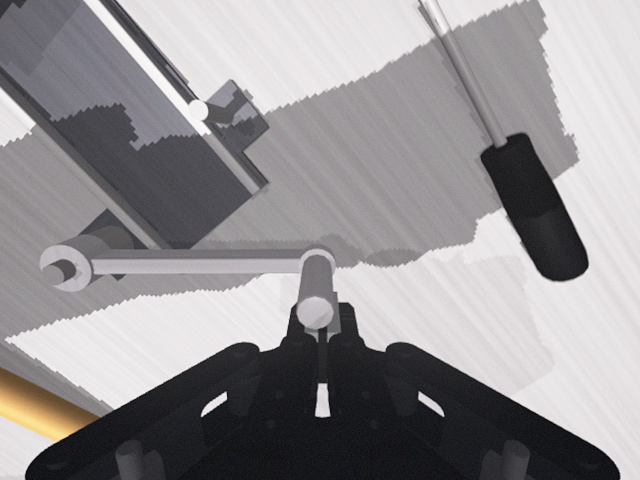

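Request:
drive_tool(translation=[[0.0088,0.0005,0],[0.0088,0.0005,0],[0.0088,0.0005,0],[0.0088,0.0008,0],[0.0088,0.001,0],[0.0088,0.001,0],[0.0088,0.001,0]], spin=[-0.073,-0.073,-0.073,-0.073,-0.073,-0.073,-0.073], grip=[0,0,0,0,0,0,0])

```text
time: 22.52
tool_pos: [636.4, -238.6, 22.3]
orientation: [0.775, 0.632, -0.0, 0.0]
force: [-0.2, -0.3, -0.2]
gripper_width: -0.0
```

```bash
python3 look.py w22.png gate_knob gate_pivot
```

```text
22.525 [ 636.4 -238.6   22.3] 78.40632059248114 [-0.2 -0.3 -0.2] -0.03565569157772304 [ 0.5  0.8 -0.3  1.5  0.3  0.8 -0.1]
gate_knob 0.58 [ 642.  -220.4   70.2] [324.9 288.4]
```

View pics/w22.png

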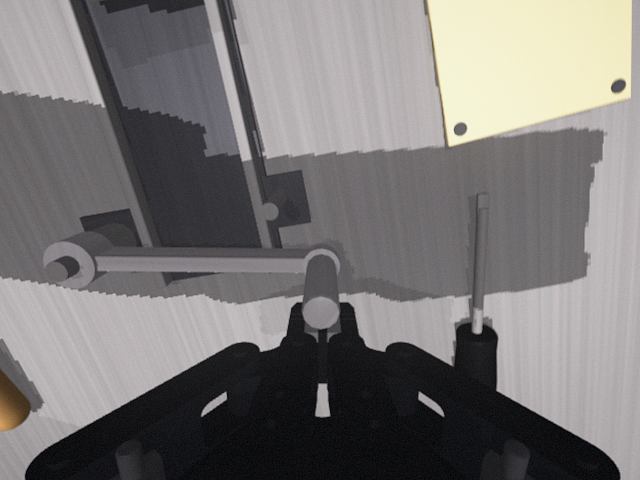

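Request:
drive_tool(translation=[[0.0075,0.0005,0],[0.006,0.0005,0],[0.004,0.0005,0],[0,0,0]], spin=[-0.06,-0.055,-0.035,0], grip=[0,0,0,0])

```text
time: 23.18
tool_pos: [640.4, -220.8, 22.2]
orientation: [0.726, 0.688, 0.0, -0.0]
force: [-0.4, 0.1, -0.3]
gripper_width: 0.0
```

Request:
drive_tool(translation=[[0.003,0,0],[0,0,0]], spin=[0,0], grip=[0,0])

```text
time: 23.42
tool_pos: [640.4, -218.1, 22.1]
orientation: [0.726, 0.688, -0.0, -0.0]
force: [0.5, 1.0, 0.7]
gripper_width: -0.2
```

Request:
drive_tool(translation=[[0.002,0,0],[0,0,0]], spin=[0,0], grip=[0,0])

```text
time: 23.68
tool_pos: [640.5, -217.9, 22.2]
orientation: [0.726, 0.688, -0.001, 0.001]
force: [0.6, -5.5, -0.5]
gripper_width: 0.1
```

```bash
python3 look.py w23.png gate_knob gate_pivot
```

```text
23.675 [ 640.5 -217.9   22.2] 86.90459515452581 [ 0.6 -5.5 -0.5] 0.11399293419151557 [ 0.5  0.8 -0.3  1.5  0.3  0.8 -0. ]
gate_knob 0.91 [ 644.5 -200.8   68.6] [328.3 290.5]
```

View pics/w23.png

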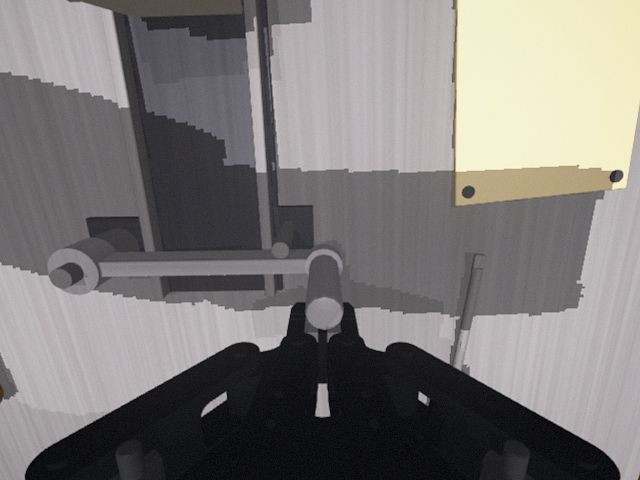

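The gate meets the stop: 5.5 N of resistance, and the knob is at (644.5, −200.8) as predicted for shut. Backing off and rising.

Request:
drive_tool(translation=[[-0.005,0,0],[-0.02,0,0],[-0.03,0,0],[0,0,-0.05],[0,0,-0.05],[0,0,-0.05],[0,0,0]], spin=[0,0,0,0,0,0,0], grip=[0,0,0,0,0,0,0])

```text
time: 24.7
tool_pos: [640.8, -273.0, 177.5]
orientation: [0.726, 0.688, 0.002, 0.004]
force: [0.1, -0.2, -0.6]
gripper_width: 0.3
```

```bash
python3 look.py w24.png gate_knob gate_pivot upper_mid upper_lip
python3 - <<'E'
from h import *
np.set_printoptions(precision=1,suppress=True)
for c in ('side','top'):
    d=snap(c,c+'9.png')
    for t in ('upper_mid','upper_lip','lower_lip','gate_knob','gate_pivot','plug','mallet','lid','driver'):
        for r in tip_of(t,c)[:1 if t!='lower_lip' else 4]: print(c,t,round(r['p'],2),w(d,r['xyz']))
    b=(150,260,270,400) if c=='side' else (180,260,330,510)
    cv2.imwrite(f'pics/{c}9c.png',cv2.resize(d['color'][b[0]:b[1],b[2]:b[3],::-1],None,fx=4.4,fy=4.4,interpolation=2))
E
```

```text
24.7 [ 640.8 -273.   177.5] 86.90960187949173 [ 0.1 -0.2 -0.6] 0.2901649833424015 [ 0.6  0.7 -0.4  1.4  0.2  1.1  0.1]
gate_knob 0.95 [ 645.2 -199.2   68.5] [320.4 140.9]
gate_pivot 0.73 [ 525.9 -195.9   72. ] [168.6 145.3]
gate_pivot 0.15 [383.4 -93.5  -3.7] [26.4 35.1]
side upper_mid 0.75 [581.3 -26.9  71.2]
side upper_lip 0.84 [579.4 -94.5  62.2]
side lower_lip 0.91 [258.3 143.9  23. ]
side lower_lip 0.82 [541.1 209.5  27.5]
side lower_lip 0.74 [809.2  64.3  24.3]
side lower_lip 0.64 [ 296.4 -266.8   18.6]
side gate_knob 0.78 [ 646.1 -202.7   71.7]
side gate_pivot 0.83 [ 519.  -195.8   66.6]
side plug 0.5 [418.2  59.8   0.1]
side mallet 0.97 [385.3 -95.2  -2.6]
side lid 0.8 [ 762.3 -121.5   -1.8]
side driver 0.7 [ 718.6 -294.1   -1.7]
top upper_mid 0.72 [587.9 -38.2  66. ]
top upper_lip 0.7 [587.4 -92.9  60.5]
top lower_lip 0.87 [ 300.3 -271.9   19.1]
top lower_lip 0.84 [815.2  63.5  20.2]
top lower_lip 0.78 [586.2  29.1  22.5]
top lower_lip 0.66 [542.8 207.7  19.1]
top gate_knob 0.65 [ 641.4 -199.3   68.9]
top gate_pivot 0.96 [ 521.9 -194.8   68.4]
top plug 0.49 [418.5  61.2  -1.4]
top mallet 0.75 [ 378.1 -100.7   -1.6]
top lid 0.89 [ 762.7 -122.5   -0. ]
top driver 0.74 [ 723.9 -296.2    3.5]
```

View pics/side9c.png

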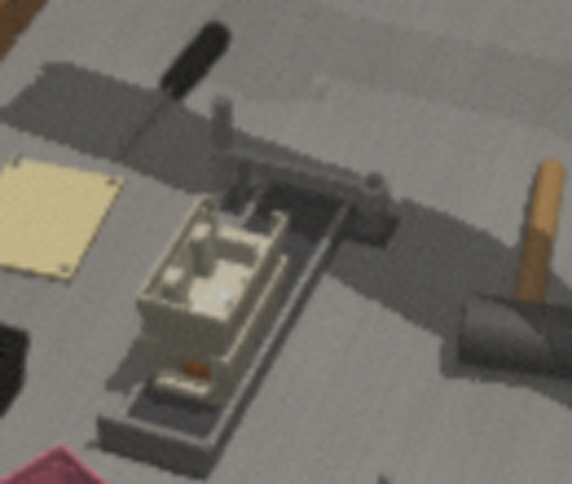

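View pics/top9c.png

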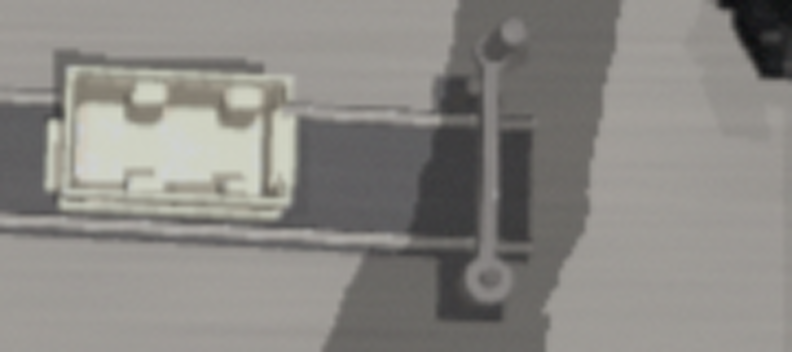

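View pics/w24.png

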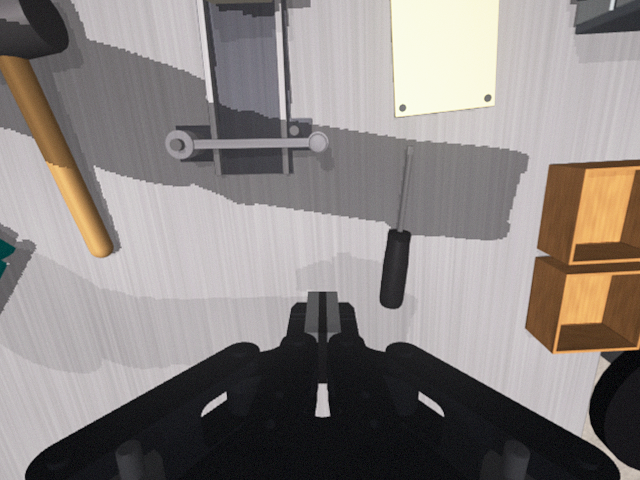

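The gate is square across the track against its stop post. The stack is level with the lip reversed, the bystanders are unmoved and the robot is clear.

```bash
python3 -c "
from station import hand_in
print(hand_in())"
```

```text
the job is handed in; nothing more can be done
None
```

I set the empty pale bin on the bin of lenses, turned end for end. I then pushed the gate shut against its stop and handed the job in at about 25 s. The hand-in reports no verdict, so the outcome below rests on my own checks.

**Placing the bin**
- My first grasp closed on nothing, above the rim. The real fingertips sit roughly 30–40 mm short of the reported TCP, so I reopened, went 33 mm lower and gripped the rim band at 63 mm.
- I lowered it centred, to within about 1 mm in the wrist view. It touched at exactly the expected height with about 5–6 N, and I released it there.

**Shutting the gate**
- The closed fingers pushed the knob round the arc until the stop resisted with 5.5 N.

**Last checks**
- **Stack:** it looks level. The networks put the upper bin's centre at z ≈ 66–71 mm (68 expected) and its lip at y ≈ −93, opposite the lower bin's lip at y ≈ +29.
- **Gate:** the knob is at about (645, −200), square to the track and against the stop post.
- **Bystanders:** plug, mallet, lid and driver are within about 6 mm of where they started, roughly the networks' noise. I did not re-measure the enclosure and tin, which the arm never came near after lifting the bin.
- **Disagreement:** the networks differ by about 11 mm on the upper bin's centre along the track (−27 in the side view, −38 in the top view). They are good to about 4 mm. I relied on the wrist-camera fit instead.
- **Lenses:** only one still shows past the upper bin, and I could not see the other two after stacking.

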